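# Rack the radio parts and lock the rack

## Task

Put every radio receiver and relay board that lies loose on the bench into the kit rack, one to a bay in any order, flat on the bay floor, right way up and lengthwise in the bay. Then swing the keeper bar over them until it snaps fully home, and after that swing the hook over the bar's end and fully down into its catch. Leave the other parts on the bench where they are.

Things in the scene. Friction and masses are not known exactly. Their poses are not given: they have to be found in the camera images.
- rack: kit rack fixed to the bench: plywood board 150 (own x) x 430 (own y) x 10 mm, origin at the centre of its underside, x away from the robot, y left, z up, yaw up to 0.12 rad. Two toothed aluminium rails, 12 mm above the board, make four bays along y, 66 mm apart, each 76 mm (x) x 46 mm (y), length along x, floor 10 mm above the bench; the middle 42 mm (x) of each bay has no side teeth, free for fingers
- bay_1 (a point): centre of the floor of bay 1 (bay 1 at the left, +y, bay 4 at the right), 10 mm above the bench; rack axes
- bay_2 (a point): centre of the floor of bay 2 (bay 1 at the left, +y, bay 4 at the right), 10 mm above the bench; rack axes
- bay_3 (a point): centre of the floor of bay 3 (bay 1 at the left, +y, bay 4 at the right), 10 mm above the bench; rack axes
- bay_4 (a point): centre of the floor of bay 4 (bay 1 at the left, +y, bay 4 at the right), 10 mm above the bench; rack axes
- keeper_hinge (a point): point on the hinge axis of the keeper bar (axis along the rack's y, 46 mm above the bench, behind the bays), level in y with keeper_grip
- keeper_grip (a point): centre of the black rubber sleeve (16 mm diameter, 40 mm long, along the rack's y) at the left end of the keeper bar; it circles about keeper_hinge at 58 mm radius in the rack's x-z plane. Shut, it is 36 mm above the board's top, with free room round it for fingers
- keeper (a joint): angle (rad) of the keeper bar, a 10 mm round steel bail on two arms hinged behind the bays. 0 = shut: arms level toward the robot, bar across the bays 46 mm above the bench; 1.57 = arms up; more = leaning back; starts at 1.65 to 1.95. Stiff hinge, stays where left (2 to 3 N moves it). In the last 0.25 rad a sprung roller resists with a few N, then snaps over the bar and holds it; below 0.05 is home
- hook_hinge (a point): hinge axis of the hook (axis along the rack's y), 58 mm above the bench at the front right of the rack
- hook_knob (a point): centre of the hook's brass disc knob: 24 mm diameter, 12 mm thick along the rack's y, at the hook's free end, 85 mm from hook_hinge; it circles about hook_hinge in the rack's x-z plane. At least 25 mm is free on both sides of it along y
- hook (a joint): angle (rad) of the hook, an 8 mm steel rod at the rack's right end. 0 = shut: level, pointing away from the robot, over the right end of the shut keeper bar and down in its catch fork; 1.57 = straight up; more = leaning toward the robot; starts at 1.9 to 2.2. Stiff hinge, stays where left (1 N at the knob moves it), no spring; below 0.05 is home
- receiver_1: a radio receiver: flat black box 38 mm wide (own x), 61 mm long (own y), 17 mm high, about 50 g. Origin at the centre of its underside, z up. Lies flat on the bench. May be absent
- receiver_2: a radio receiver: flat black box 38 mm wide (own x), 61 mm long (own y), 17 mm high, about 50 g. Origin at the centre of its underside, z up. Lies flat on the bench. May be absent
- receiver_3: a radio receiver: flat black box 38 mm wide (own x), 61 mm long (own y), 17 mm high, about 50 g. Origin at the centre of its underside, z up. Lies flat on the bench. May be absent
- relays_1: a relay board: green board 35 mm wide (own x), 68 mm long (own y), its top 6 mm above what it stands on, about 60 g, with two white relay blocks: grip the taller, 20 mm wide (x), 26 mm long (y), centred 8 mm along +y from the origin, its top 27 mm up. Origin at the centre of its underside, z up. Stands on the bench. May be absent
- relays_2: a relay board: green board 35 mm wide (own x), 68 mm long (own y), its top 6 mm above what it stands on, about 60 g, with two white relay blocks: grip the taller, 20 mm wide (x), 26 mm long (y), centred 8 mm along +y from the origin, its top 27 mm up. Origin at the centre of its underside, z up. Stands on the bench. May be absent
- bogie: bystander: geared axle set with four wheels, 70x69x31 mm, loose on the bench behind the rack
- bracket: bystander: brass angle bracket 32x42x29 mm, loose on the bench to the right
- gearbox: bystander: brass U-bracket gearbox 36x103x28 mm, loose at the near left
There are look-alikes about, which are no part of the job. Leave any pink or yellow look-alike of the receiver_2 alone.

How it is judged:
By the outcome, as a careful person would: the job done as asked, in the order asked, and still so for the second after the job is handed in, with the robot touching nothing.
Of receiver_1, receiver_2, receiver_3, relays_1, relays_2 only 3 to 4 are there at a start; the rules pass over those that are not, and their reading is None.
At some moment in a run one of receiver_1, receiver_2, receiver_3, relays_1, relays_2 may be knocked a few centimetres aside while the robot is not near it.
Once in a run the grip may slacken for a moment while it holds something.
It also fails if it takes over 208 s, if anything falls off the work surface, if the arm or the gripper's body presses on something with over 40 N, if the wrist force passes 120 N, or if a joint passes its speed limit or range.

## Robot

A 7-joint arm with a two-finger parallel gripper is mounted at the origin on a cart in front of the work surface, level with it; the furniture and walls round the work are solid. World frame = base frame: x ahead of the robot, y to its left, z up, the work surface at z = 0. Lengths are in m, angles in rad, forces in N, time in s.
With the tool pointing down it reaches from about 0.4 to 0.925 m from the base axis. Payload 4.1 kg.
Tool frame: the origin (TCP) lies at the very end of the fingers, on their centre line; the grasp point (between the pads) lies 19 mm behind it; z points along the fingers, y is the line along which they close (so a half turn about z gives the same grasp; the last joint's range is limited). The gripper opens to 85 mm and grips with 20 to 120 N. Pads are 22 mm wide; open, the fingers measure 114 mm over their backs; the gripper's body (76 mm by 85 mm) begins 54 mm behind the grasp point. The pads swing forward as they close: fully open they stand 13 mm farther back than shut.
Start: joints at [1.212, 0.398, 0.045, 1.537, -0.019, 1.207, -0.051], TCP at [0.167, -0.628, 0.231] pointing down, gripper open.
Joint ranges: [-2.82, 2.82], [-0.49, 2.23], [-1.37, 1.46], [0, 2.46], [-1.36, 4.5], [0.23, 2], [-2.94, 2.94]. Speed limits (rad/s): [2.57, 2.57, 3.14, 3.14, 3.14, 3.14, 3.14].

## Interface

Orientations are given as a 3x3 rotation matrix whose columns are the frame's x, y, z axes.
In Python, from plant import r gives the robot as it stands.
- The arm moves only by the tool move_arm, never from a script. Its argument "motion" is a list of rows, each a list of 6 numbers: the shift along the world's x, y, z in cm, then the turn, a rotation vector about the world's x, y, z in rad. In form: [[tx, ty, tz, rx, ry, rz], ...]. A call has 1 to 5 rows; each row is the pose to reach, as a shift and turn from the pose commanded when the call began; what a row does not reach only later rows make up. A row lasts 1/12 s, in which the tool goes at most 41.7 mm and 7.16 degrees, less where a joint would pass 70% of its speed; a pose out of reach is approached as far as the arm can. A call with a gripper value outside its range is refused whole. "grip" is the opening, from -1 (shut) to 1 (fully open), set as the call begins (left out, the last holds). The fingers move at their own pace and stop on an object; "newtons" is the grip in N (left out, the last holds). Time passes only in rows, so rows that repeat a pose let the fingers close. It gives the time, the measured TCP pose, the force, the opening and the grip force at its end, in the units of the state.
- r.sense(): the state, without advancing time (a new reading comes with each control period).
- r.camera(name): name is "scene" or "top" or "wrist"; returns a dict with "frame" (420x560x3 uint8, red, green, blue), "fx", "fy", "cx", "cy" (pixels), "position" and "rotation" of the camera in the world; the wrist camera has in their place "tool_from_camera" (4x4, takes a point from camera to tool coordinates, whose origin is the TCP and whose axes are the flange's). Camera axes: x right, y up, looking along -z (the intrinsics and any distortion apply to the point x, -y, -z); pixel columns grow to the right and rows downward; lengths in m; the calibration is good to about 2 mm. A picture is of the moment at which its call begins: read the wrist's pose just before it. There is no depth.
- r.close_job(): hands the job in; it is judged then, once.
The state is a dict: "t": time; "q": joint angles; "dq": joint speeds; "joint_torque": joint torques, N m; "eef_pos": TCP position; "tool_rot": TCP orientation; "force": force on the tool from outside, world axes, zero at the start; "moment": the same for the moment, N m; "width": finger opening in m; "gripper_force": force on a finger pad.
Only numpy, scipy, OpenCV 4.12 (cv2) and the standard library are available. Lean on these libraries where they do the work, as an engineer would, in place of code of your own. Each camera call takes 0.05 s, during which the arm holds its last target. There are 200 camera calls.

## Working session

There is one attempt and no reset: what is moved stays moved. The work goes in short steps, Python scripts to look and compute and a tool call to move; the robot and the scene stay as the last step left them, time stands still between calls to the robot, and variables do not carry over. Pictures are saved under pics/ and viewed, at most 14 in all, crops included, and the job is handed in when it is done.

Besides the shell and the picture viewer there is one more tool, called by a JSON object that holds its "name" and its "arguments", one argument or row to a line. move_arm: Moves the arm, as the interface text tells. Its arguments: {"type":"object","properties":{"motion":{"type":"array","items":{"type":"array","items":{"type":"number"}}},"grip":{"type":"number"},"newtons":{"type":"number"}},"required":["motion"]}

```bash
ls; mkdir -p pics; python3 - <<'E'
from plant import r
import cv2,json
s=r.sense();print(s['t'],s['eef_pos'],s['tool_rot'],s['width'])
for n in('top','scene'):
    c=r.camera(n);cv2.imwrite(f'pics/{n}0.png',cv2.resize(c['frame'][:,:,::-1],(800,600),interpolation=cv2.INTER_CUBIC))
    print({k:v for k,v in c.items() if k!='frame'})
c=r.camera('wrist');print({k:v for k,v in c.items() if k!='frame'})
E
```

```text
pics
0.0 [ 0.16685138 -0.62756239  0.23025851] [[ 9.66414444e-01  2.56987829e-01 -6.15076212e-04]
 [ 2.56988540e-01 -9.66412632e-01  1.87466009e-03]
 [-1.12652594e-04 -1.96976613e-03 -9.99998054e-01]] 0.08524780592370326
{'fx': 449.7485125180764, 'fy': 449.7485125180764, 'cx': 278.0989034930287, 'cy': 212.37192562664288, 'position': array([0.3073662 , 0.04095687, 1.16971676]), 'rotation': array([[-0.02785061,  0.98257032, -0.18379312],
       [-0.99957118, -0.02903827, -0.00377312],
       [-0.00904439,  0.18360922,  0.98295771]])}
{'fx': 411.2047600877827, 'fy': 411.2047600877827, 'cx': 278.3553317836705, 'cy': 204.3441010525562, 'position': array([-0.08044969, -0.73220257,  0.91952296]), 'rotation': array([[ 0.77913045,  0.41197896, -0.47247125],
       [-0.62685675,  0.5150779 , -0.58458991],
       [ 0.00252075,  0.75164359,  0.65956467]])}
{'fx': 300.93026281804447, 'fy': 300.93026281804447, 'cx': 277.32025980532217, 'cy': 213.13080513458084, 'tool_from_camera': array([[ 3.88672318e-05,  9.45746269e-01,  3.24906130e-01,
         8.42266451e-02],
       [ 9.99999559e-01, -3.41515314e-04,  8.74466785e-04,
         3.95964692e-04],
       [ 9.37984118e-04,  3.24905953e-01, -9.45745865e-01,
        -1.42720296e-01],
       [ 0.00000000e+00,  0.00000000e+00,  0.00000000e+00,
         1.00000000e+00]])}
```

View pics/top0.png

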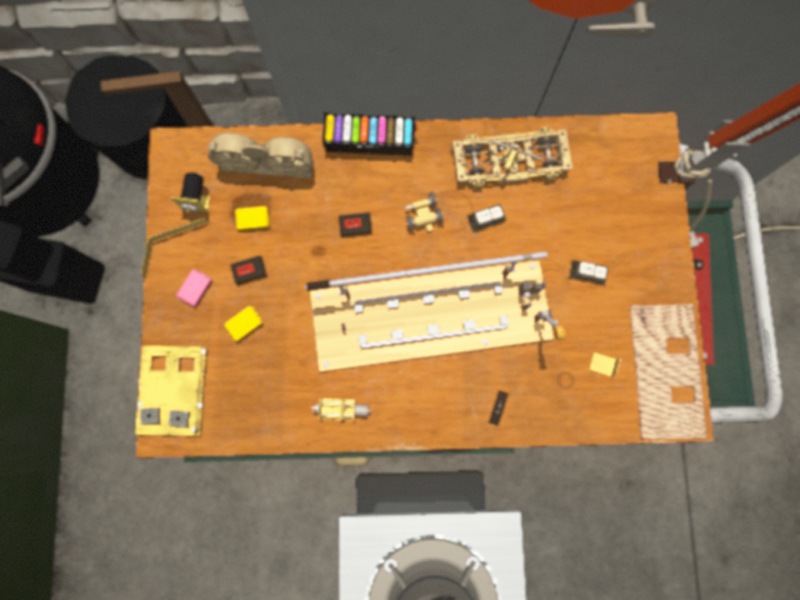

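View pics/scene0.png

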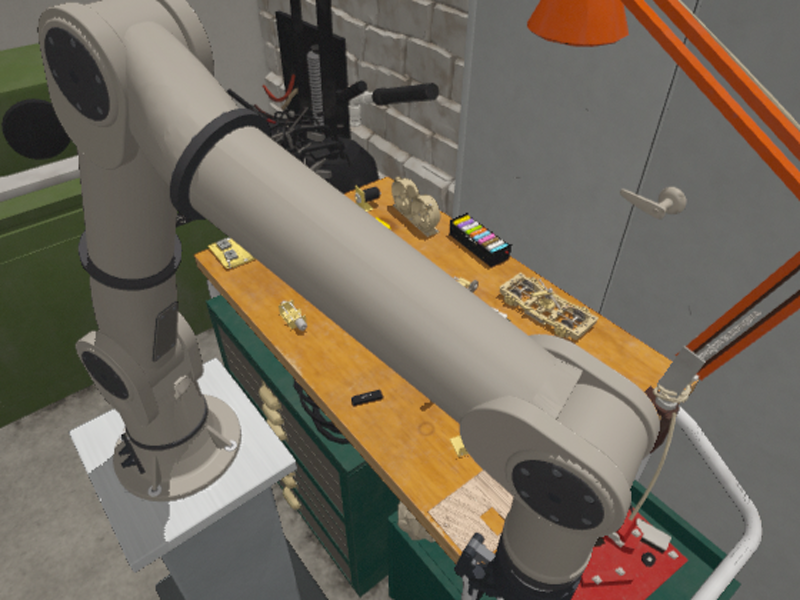

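The top view shows two receivers (black with red) at about (248,270) and (355,224), and two relay boards at (487,217) and (591,271). The rack is centred near (430,315). A slim black object lies at (498,407). I'll enlarge all of these.

```bash
cat > h.py <<'E'
import numpy as np,cv2
from plant import r
from scipy.spatial.transform import Rotation as R
def grab(n):
    s=r.sense();c=r.camera(n)
    if n=='wrist':
        T=np.eye(4);T[:3,:3]=s['tool_rot'];T[:3,3]=s['eef_pos'];T=T@c['tool_from_camera']
        c['position'],c['rotation']=T[:3,3],T[:3,:3]
    return c
def pix(c,u,v,z):  # pixel -> world at height z
    d=c['rotation']@np.array([(u-c['cx'])/c['fx'],-(v-c['cy'])/c['fy'],-1.])
    return c['position']+d*(z-c['position'][2])/d[2]
def proj(c,p):
    q=c['rotation'].T@(np.asarray(p)-c['position']);return c['cx']-c['fx']*q[0]/q[2],c['cy']+c['fy']*q[1]/q[2]
def crop(c,u,v,w,k,tick=10):
    u0,v0=int(u-w/2),int(v-w/2);f=cv2.copyMakeBorder(c['frame'],99,99,99,99,cv2.BORDER_CONSTANT)[v0+99:v0+99+w,u0+99:u0+99+w,::-1]
    f=cv2.resize(f,None,fx=k,fy=k,interpolation=cv2.INTER_CUBIC)
    for i in range(w):
        if (u0+i)%tick==0: cv2.line(f,(i*k,0),(i*k,6),(255,255,0),1);cv2.putText(f,str(u0+i),(i*k+1,16),0,.35,(255,255,0),1)
        if (v0+i)%tick==0: cv2.line(f,(0,i*k),(6,i*k),(255,255,0),1);cv2.putText(f,str(v0+i),(8,i*k+4),0,.35,(255,255,0),1)
    return f
E
python3 - <<'E'
from h import *
c=grab('top');import pickle;pickle.dump(c,open('top0.pkl','wb'))
L=[(174,189),(248,157),(341,152),(414,190),(349,285),(375,215)]
m=[crop(c,u,v,44,6) for u,v in L]
cv2.imwrite('pics/m0.png',np.vstack([np.hstack(m[:3]),np.hstack(m[3:])]))
b=lambda a:cv2.resize(cv2.cvtColor(c['frame'],cv2.COLOR_RGB2BGR)[165:275,210:410],(800,440),interpolation=cv2.INTER_CUBIC)
cv2.imwrite('pics/rack0.png',b(0))
E
```

```text
(no output)
```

View pics/m0.png

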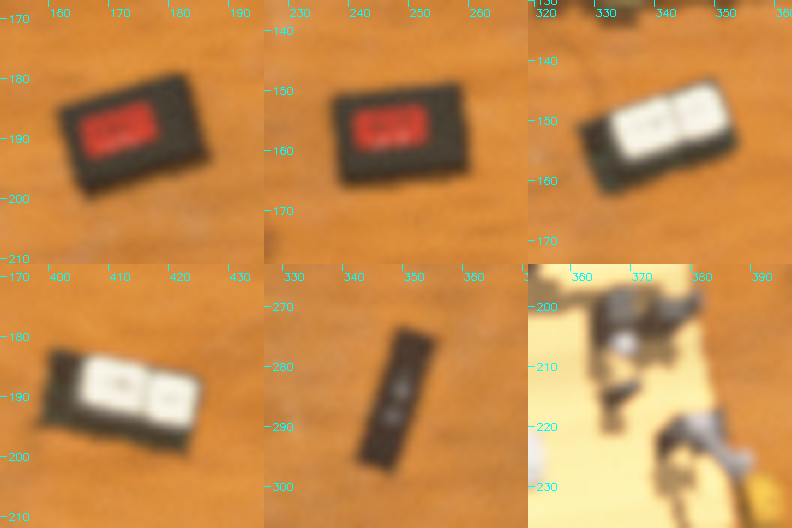

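View pics/rack0.png

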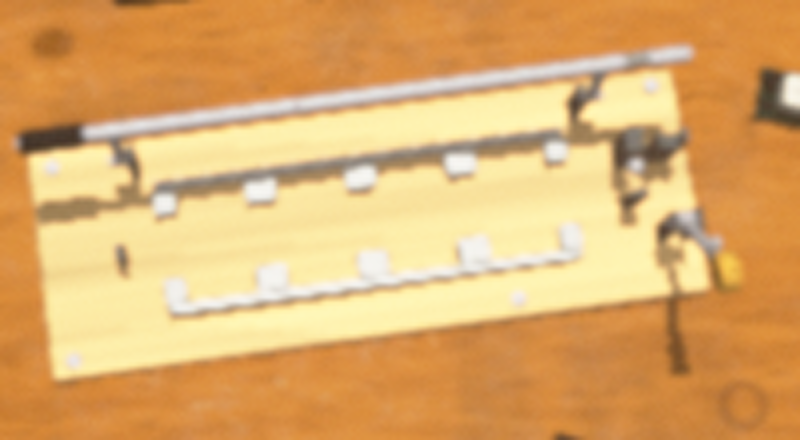

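The mosaic confirms receivers near (174,189) and (248,157), and relay boards near (341,152) and (414,190) with the tall block toward the left end of each pair. The object at (349,285) is only about 17 mm wide, so it's a look-alike. In the rack view the bar is raised with its sleeve at far left, and the brass knob is at front right. Next I compute the poses.

```bash
python3 - <<'E'
from h import *
import pickle
c=pickle.load(open('top0.pkl','rb'))
def show(n,P,z):
    Q=np.array([pix(c,u,v,z) for u,v in P])[:,:2];print(n,'c',Q.mean(0).round(4),'sides',[np.linalg.norm(Q[i]-Q[i-1]).round(3) for i in range(4)])
    a=Q[1]-Q[0]+Q[2]-Q[3];print('  dir01',(a/np.linalg.norm(a)).round(4),'yaw',np.arctan2(a[1],a[0]).round(3));return Q
f=lambda L,o,k:[(o[0]+x/k,o[1]+y/k) for x,y in L]
show('rxA',f([(60,108),(183,73),(210,155),(88,195)],(152,167),6),.015)
show('rxB',f([(332-264,97),(461-264,85),(468-264,170),(341-264,182)],(226,135),6),.015)
# relay white blocks combined top (z 25mm)
show('reA',f([(610-528,113),(712-528,79),(734-528,123),(629-528,160)],(319,130),6),.025)
show('reB',f([(90,355-264),(200,375-264),(190,428-264),(79,402-264)],(392,168),6),.025)
show('black',f([(398-264,328-264),(438-264,340-264),(394-264,472-264),(357-264,460-264)],(327,263),6),.01)
show('rack',f([(30,150),(670,70),(708,290),(55,380)],(210,165),4),.01)
for n,p,z in [('knob',(728,270),.13),('sleeve',(50,138),.10),('bar_R',(690,53),.10)]:
    print(n,pix(c,210+p[0]/4,165+p[1]/4,z).round(4))
E
```

```text
rxA c [0.5939 0.3172] sides [np.float64(0.042), np.float64(0.056), np.float64(0.04), np.float64(0.056)]
  dir01 [ 0.2744 -0.9616] yaw -1.293
rxB c [0.6756 0.1197] sides [np.float64(0.04), np.float64(0.058), np.float64(0.04), np.float64(0.057)]
  dir01 [ 0.0666 -0.9978] yaw -1.504
reA c [ 0.6853 -0.1313] sides [np.float64(0.023), np.float64(0.048), np.float64(0.022), np.float64(0.05)]
  dir01 [ 0.3059 -0.9521] yaw -1.26
reB c [ 0.5728 -0.3139] sides [np.float64(0.022), np.float64(0.048), np.float64(0.024), np.float64(0.049)]
  dir01 [-0.2411 -0.9705] yaw -1.814
black c [ 0.3295 -0.1298] sides [np.float64(0.058), np.float64(0.018), np.float64(0.059), np.float64(0.016)]
  dir01 [-0.3235 -0.9462] yaw -1.9
rack c [ 0.5014 -0.0154] sides [np.float64(0.153), np.float64(0.427), np.float64(0.148), np.float64(0.426)]
  dir01 [ 0.1027 -0.9947] yaw -1.468
knob [ 0.4463 -0.2187  0.13  ]
sleeve [0.5433 0.1795 0.1   ]
bar_R [ 0.5848 -0.2129  0.1   ]
```

{"name": "move_arm", "arguments": {
  "motion": [
    [2.7,2.2,-0.6,0,0,0.07],
    [5.4,4.3,-1.2,0,0,0.14],
    [8.2,6.5,-1.8,0,0,0.21],
    [10.9,8.6,-2.4,0,0,0.28],
    [13.6,10.8,-3,0,0,0.36]
  ]
}}

```text
t: 0.62
eef_pos: [0.3041, -0.5191, 0.201]
tool_rot: [[0.812, 0.584, 0.0], [0.584, -0.812, -0.0], [-0.0, 0.0, -1.0]]
force: [0.7, 0.3, -0.5]
width: 0.0852
gripper_force: 0.0
```

{"name": "move_arm", "arguments": {
  "motion": [
    [2.7,2.2,-0.6,0,0,0.07],
    [5.4,4.3,-1.2,0,0,0.14],
    [8.2,6.5,-1.8,0,0,0.21],
    [10.9,8.6,-2.4,0,0,0.28],
    [13.6,10.8,-3,0,0,0.36]
  ]
}}

```text
t: 1.03
eef_pos: [0.44, -0.4111, 0.171]
tool_rot: [[0.554, 0.832, 0.0], [0.832, -0.554, -0.0], [-0.0, 0.0, -1.0]]
force: [0.4, -0.2, 0.3]
width: 0.0851
gripper_force: 0.0
```

{"name": "move_arm", "arguments": {
  "motion": [
    [2.7,2.2,-0.6,0,0,0.07],
    [5.4,4.3,-1.2,0,0,0.14],
    [8.2,6.5,-1.8,0,0,0.21],
    [10.9,8.6,-2.4,0,0,0.28],
    [13.6,10.8,-3,0,0,0.35]
  ]
}}

```text
t: 1.45
eef_pos: [0.576, -0.3033, 0.1409]
tool_rot: [[0.236, 0.972, -0.0], [0.972, -0.236, -0.0], [-0.0, -0.0, -1.0]]
force: [0.5, -0.6, -0.2]
width: 0.0854
gripper_force: 0.0
```

```bash
cat >> h.py <<'E'
def outline(c,img,xy,yaw,lx,ly,z,col,k):
    # part own y along yaw ; xy centre of rectangle
    d=np.array([np.cos(yaw),np.sin(yaw)]);e=np.array([d[1],-d[0]])
    P=[np.r_[np.array(xy)+a*lx/2*e+b*ly/2*d,z] for a,b in((1,1),(1,-1),(-1,-1),(-1,1))]
    cv2.polylines(img,[np.array([[int((x+.5)*k),int((y+.5)*k)] for x,y in(proj(c,p) for p in P)])],True,col,1)
def wristpic(name,k=10/7,draw=()):
    c=grab('wrist');img=cv2.resize(c['frame'][:,:,::-1],None,fx=k,fy=k,interpolation=cv2.INTER_CUBIC)
    for a in draw: outline(c,img,*a,k)
    for i in range(0,800,100): cv2.putText(img,str(i),(i,10),0,.35,(255,0,255),1);cv2.putText(img,str(i),(0,i),0,.35,(255,0,255),1)
    cv2.imwrite('pics/'+name,img);return c
E
python3 - <<'E'
from h import *
import pickle
o=np.array([.5755,-.3032])-.008*np.array([.241,.9705]);y=1.327
c=wristpic('w_reB.png',draw=[((.5755,-.3032),y,.020,.026,.027,(0,0,255)),(o,y,.035,.068,.006,(255,0,255))])
pickle.dump(c,open('w.pkl','wb'));print(r.sense()['q'].round(2))
E
```

```text
[ 0.65  0.49 -0.34  1.62  0.17  1.05  0.04]
```

View pics/w_reB.png

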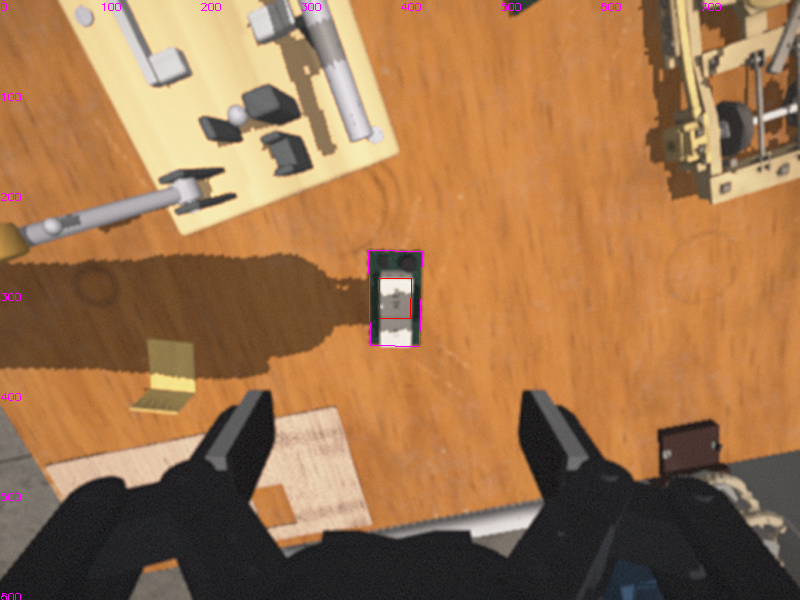

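The predicted outlines (block centre about (396,298), board about (395,299)) match the relay board, so I grasp it.

{"name": "move_arm", "arguments": {
  "motion": [
    [0,0,-4,0,0,0],
    [0,0,-8,0,0,0],
    [0,0,-11,0,0,0],
    [0,0,-13.2,0,0,0],
    [0,0,-13.2,0,0,0]
  ],
  "grip": 0.3,
  "newtons": 50
}}

```text
t: 1.92
eef_pos: [0.5704, -0.3025, 0.0036]
tool_rot: [[0.239, 0.971, -0.01], [0.971, -0.239, 0.005], [0.002, -0.011, -1.0]]
force: [0.2, -0.1, -1.7]
width: 0.0556
gripper_force: 0.0
```

{"name": "move_arm", "arguments": {
  "motion": [
    [0,0,0,0,0,0],
    [0,0,0,0,0,0],
    [0,0,0,0,0,0],
    [0,0,0,0,0,0],
    [0,0,0,0,0,0]
  ],
  "grip": -1
}}

```text
t: 2.33
eef_pos: [0.5769, -0.3051, 0.0119]
tool_rot: [[0.239, 0.971, 0.004], [0.971, -0.239, -0.002], [-0.001, 0.005, -1.0]]
force: [-0.2, 0.5, 6.6]
width: 0.0193
gripper_force: 51.6
```

```bash
python3 - <<'E'
from h import *
import pickle
s=r.sense();print(s['t'],s['eef_pos'].round(4),s['width'],s['gripper_force'],s['force'].round(1))
c=pickle.load(open('w.pkl','rb'));k=.7
for n,u,v,z in[('nearR',183,234,.01),('farR',398,152,.01),('barEnd',375,135,.1),('knob',0,243,.13),('hinge',187,190,.058),('tooth4far',272,20,.022),('tooth4near',170,65,.022)]:print(n,pix(c,u*k,v*k,z).round(4))
t=pickle.load(open('top0.pkl','rb'))
T=[pix(t,210+x/4,165+y/4,.022) for x,y in[(163,203),(178,297),(570,240),(555,152)]];print(np.round(T,4),np.mean(T,0))
E
```

```text
2.3333 [ 0.5769 -0.3051  0.0119] 0.019257567858605905 51.553128361701965 [-0.2  0.5  6.6]
nearR [ 0.4533 -0.2351  0.01  ]
farR [ 0.5979 -0.2195  0.01  ]
barEnd [ 0.5899 -0.2119  0.1   ]
knob [ 0.4506 -0.2168  0.13  ]
hinge [ 0.4891 -0.2124  0.058 ]
tooth4far [ 0.5489 -0.1406  0.022 ]
tooth4near [ 0.4885 -0.1475  0.022 ]
[[ 0.5152  0.1165  0.022 ]
 [ 0.4535  0.1079  0.022 ]
 [ 0.4832 -0.1455  0.022 ]
 [ 0.5413 -0.1391  0.022 ]] [ 0.49830479 -0.01504656  0.022     ]
```

{"name": "move_arm", "arguments": {
  "motion": [
    [0,0,2,0,0,0],
    [0,0,6,0,0,0],
    [0,0,10,0,0,0.1],
    [0,0,14,0,0,0.2],
    [0,0,17,0,0,0.32]
  ]
}}

```text
t: 2.75
eef_pos: [0.576, -0.3046, 0.1838]
tool_rot: [[-0.084, 0.996, 0.004], [0.996, 0.084, -0.002], [-0.003, 0.004, -1.0]]
force: [0.7, -0.2, -0.7]
width: 0.0189
gripper_force: 50.7
```

{"name": "move_arm", "arguments": {
  "motion": [
    [-0.7,2,1,0,0,0.1],
    [-1.4,4,2,0,0,0.21],
    [-2.1,6,2,0,0,0.32],
    [-2.8,8,2,0,0,0.43],
    [-3.5,9.5,2,0,0,0.54]
  ]
}}

```text
t: 3.17
eef_pos: [0.5397, -0.2072, 0.2003]
tool_rot: [[-0.586, 0.81, 0.001], [0.81, 0.586, -0.0], [-0.001, 0.001, -1.0]]
force: [-0.0, 0.5, -0.4]
width: 0.0189
gripper_force: 50.7
```

{"name": "move_arm", "arguments": {
  "motion": [
    [-0.7,2,0,0,0,0.1],
    [-1.4,4,0,0,0,0.21],
    [-2.1,6,0,0,0,0.32],
    [-2.8,8,0,0,0,0.43],
    [-3.6,9.4,0,0,0,0.53]
  ]
}}

```text
t: 3.58
eef_pos: [0.5037, -0.113, 0.1999]
tool_rot: [[-0.915, 0.403, 0.001], [0.403, 0.915, 0.0], [-0.001, 0.0, -1.0]]
force: [0.1, 0.9, -0.5]
width: 0.0189
gripper_force: 50.7
```

{"name": "move_arm", "arguments": {
  "motion": [
    [0,0,-2,0,0,0.1],
    [0,0,-4,0,0,0.21],
    [0,0,-6,0,0,0.32],
    [0,0,-8,0,0,0.43],
    [0,0,-9,0,0,0.528]
  ]
}}

```text
t: 4.0
eef_pos: [0.5024, -0.1152, 0.1077]
tool_rot: [[-0.994, -0.111, -0.003], [-0.111, 0.994, 0.0], [0.003, 0.0, -1.0]]
force: [0.1, 0.1, -0.5]
width: 0.0191
gripper_force: 50.7
```

{"name": "move_arm", "arguments": {
  "motion": [
    [0,0,0,0,0,0],
    [0,0,0,0,0,0]
  ]
}}

```text
t: 4.17
eef_pos: [0.5038, -0.1153, 0.1095]
tool_rot: [[-0.995, -0.103, -0.0], [-0.103, 0.995, 0.0], [0.0, 0.0, -1.0]]
force: [0.1, -0.1, 0.2]
width: 0.0195
gripper_force: 50.7
```

```bash
python3 - <<'E'
from h import *
import pickle
c=np.array([.5024,-.0145]);y=.103;X=np.array([np.cos(y),np.sin(y)]);Y=np.array([-X[1],X[0]])
b=[(tuple(c-k*.033*Y),y,.046,.076,.022,(0,0,255)) for k in(1,3)]+[(tuple(c-.099*Y),y,.046,.076,.010,(255,0,255)),(tuple(c),y,.43,.15,.01,(255,0,0))]
w=wristpic('w_bay4.png',draw=b);pickle.dump(w,open('w2.pkl','wb'));s=r.sense();print(s['t'],s['q'].round(2),s['eef_pos'],s['tool_rot'].round(3),s['width'])
E
```

```text
4.2167 [ 0.77  0.38 -0.76  1.96  0.32  0.92  1.52] [ 0.5045351  -0.1153504   0.11017857] [[-0.995 -0.104  0.001]
 [-0.104  0.995 -0.   ]
 [-0.001 -0.    -1.   ]] 0.01892994900968686
```

View pics/w_bay4.png

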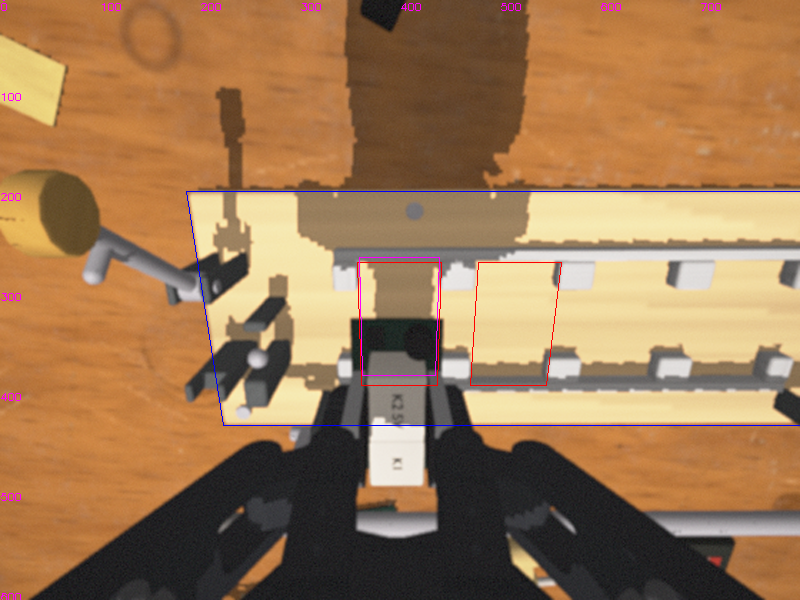

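The board and bay 4 outlines match to about 1 to 2 mm, with bay teeth at columns 357 and 441. I'll check the part's offset in the hand by its near end at row 320, columns 352 to 442.

```bash
python3 - <<'E'
from h import *
import pickle
w=pickle.load(open('w2.pkl','rb'))
X=np.array([.9947,.1027])
for z in(.103,.1065):
  a=pix(w,352*.7,320*.7,z);b=pix(w,442*.7,320*.7,z);m=(a+b)/2;d=m[:2]-np.array([.5045,-.1153]);print(np.linalg.norm(a-b),d@X,d@[-X[1],X[0]])
E
```

```text
0.03345775642578725 -0.026862489373389392 0.0002159870211360321
0.03267294998795091 -0.02821203547061814 0.00020279696558368754
```

{"name": "move_arm", "arguments": {
  "motion": [
    [-0.1,0.1,-1.5,0,0,0],
    [-0.1,0.1,-3.5,0,0,0],
    [-0.1,0.1,-5.5,0,0,0],
    [-0.1,0.1,-6.5,0,0,0],
    [-0.1,0.1,-7.0,0,0,0]
  ]
}}

```text
t: 4.63
eef_pos: [0.5028, -0.1143, 0.039]
tool_rot: [[-0.994, -0.105, -0.001], [-0.105, 0.994, -0.0], [0.001, -0.0, -1.0]]
force: [-0.7, -0.4, -0.5]
width: 0.0188
gripper_force: 50.7
```

{"name": "move_arm", "arguments": {
  "motion": [
    [0,0,-0.3,0,0,0],
    [0,0,-0.7,0,0,0],
    [0,0,-1.1,0,0,0],
    [0,0,-1.5,0,0,0],
    [0,0,-1.7,0,0,0]
  ]
}}

```text
t: 5.05
eef_pos: [0.5031, -0.1143, 0.0223]
tool_rot: [[-0.994, -0.106, 0.0], [-0.106, 0.994, -0.0], [-0.0, -0.0, -1.0]]
force: [0.4, -0.1, -0.8]
width: 0.0189
gripper_force: 50.7
```

{"name": "move_arm", "arguments": {
  "motion": [
    [0,0,-0.1,0,0,0],
    [0,0,-0.1,0,0,0]
  ]
}}

```text
t: 5.22
eef_pos: [0.5031, -0.1143, 0.0219]
tool_rot: [[-0.994, -0.106, -0.0], [-0.106, 0.994, -0.0], [0.0, -0.0, -1.0]]
force: [-1.6, -0.5, 3.8]
width: 0.019
gripper_force: 51.2
```

{"name": "move_arm", "arguments": {
  "motion": [
    [0,0,0,0,0,0],
    [0,0,0,0,0,0],
    [0,0,0,0,0,0],
    [0,0,1,0,0,0],
    [0,0,3,0,0,0]
  ],
  "grip": 0.1
}}

```text
t: 5.63
eef_pos: [0.5011, -0.1139, 0.0503]
tool_rot: [[-0.994, -0.106, -0.005], [-0.106, 0.994, 0.002], [0.004, 0.002, -1.0]]
force: [0.1, 0.4, 0.6]
width: 0.0468
gripper_force: 0.0
```

{"name": "move_arm", "arguments": {
  "motion": [
    [0,0,3,0,0,0],
    [0,0,6,0,0,0],
    [0,0,9,0,0,0],
    [0,0,12,0,0,-0.1],
    [0,0,14,0,0,-0.2]
  ]
}}

```text
t: 6.05
eef_pos: [0.5042, -0.1139, 0.195]
tool_rot: [[-0.995, 0.098, 0.004], [0.098, 0.995, -0.001], [-0.004, -0.0, -1.0]]
force: [0.6, -0.3, -0.9]
width: 0.0465
gripper_force: 0.0
```

```bash
python3 - <<'E'
from h import *
s=r.sense();print(s['t'],s['eef_pos'],s['tool_rot'].round(3),s['width'],s['force'])
E
```

```text
6.05 [ 0.5042081  -0.11392351  0.19497531] [[-0.995  0.098  0.004]
 [ 0.098  0.995 -0.001]
 [-0.004 -0.    -1.   ]] 0.04651354639259763 [ 0.62024272 -0.25721803 -0.85521098]
```

{"name": "move_arm", "arguments": {
  "motion": [
    [3,-0.1,0.5,0,0,-0.11],
    [6,-0.2,0.5,0,0,-0.22],
    [9,-0.4,0.5,0,0,-0.34],
    [12,-0.5,0.5,0,0,-0.46],
    [14,-0.6,0.5,0,0,-0.58]
  ]
}}

```text
t: 6.47
eef_pos: [0.6454, -0.12, 0.197]
tool_rot: [[-0.778, 0.628, 0.002], [0.628, 0.778, 0.001], [-0.001, 0.002, -1.0]]
force: [0.3, 0.5, 0.2]
width: 0.0469
gripper_force: 0.0
```

{"name": "move_arm", "arguments": {
  "motion": [
    [1.5,0,-0.5,0,0,-0.12],
    [3,-0.1,-2,0,0,-0.24],
    [3.8,-0.1,-4,0,0,-0.36],
    [3.8,-0.1,-5,0,0,-0.48],
    [3.8,-0.1,-5.5,0,0,-0.58]
  ]
}}

```text
t: 6.88
eef_pos: [0.6802, -0.1207, 0.1395]
tool_rot: [[-0.307, 0.952, -0.003], [0.952, 0.307, 0.001], [0.002, -0.003, -1.0]]
force: [-0.5, -0.2, 0.3]
width: 0.0474
gripper_force: 0.0
```

{"name": "move_arm", "arguments": {
  "motion": [
    [0,0,0,0,0,0],
    [0,0,0,0,0,0]
  ]
}}

```text
t: 7.05
eef_pos: [0.681, -0.121, 0.1417]
tool_rot: [[-0.315, 0.949, 0.0], [0.949, 0.315, 0.0], [0.0, 0.0, -1.0]]
force: [0.0, 0.0, -0.1]
width: 0.0468
gripper_force: 0.0
```

```bash
python3 - <<'E'
from h import *
import pickle
s=r.sense();print(s['t'],s['eef_pos'],s['tool_rot'].round(3))
o=np.array([.6819,-.1208])-.008*np.array([-.306,.952]);y=1.88
c=wristpic('w_reA.png',k=10/7,draw=[((.6819,-.1208),y,.020,.026,.027,(0,0,255)),(o,y,.035,.068,.006,(255,0,255))])
pickle.dump(c,open('w.pkl','wb'))
E
```

```text
7.05 [ 0.68096149 -0.12097529  0.14172244] [[-0.315  0.949  0.   ]
 [ 0.949  0.315  0.   ]
 [ 0.     0.    -1.   ]]
```

View pics/w_reA.png

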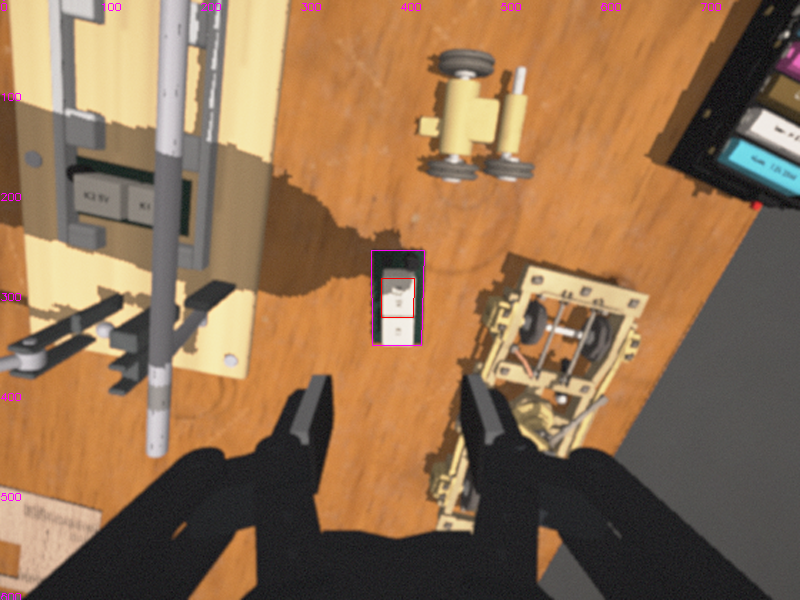

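The outlines match again, so I grasp this relay board.

{"name": "move_arm", "arguments": {
  "motion": [
    [0.1,0,-3,0,0,0],
    [0.1,0,-6.5,0,0,0],
    [0.1,0,-10,0,0,0],
    [0.1,0,-12.2,0,0,0],
    [0.1,0,-13.1,0,0,0]
  ]
}}

```text
t: 7.52
eef_pos: [0.6796, -0.1212, 0.0072]
tool_rot: [[-0.313, 0.95, -0.005], [0.95, 0.313, 0.001], [0.003, -0.005, -1.0]]
force: [-0.3, 0.6, -0.4]
width: 0.0469
gripper_force: 0.0
```

{"name": "move_arm", "arguments": {
  "motion": [
    [0,0,0,0,0,0],
    [0,0,0,0,0,0],
    [0,0,0,0,0,0],
    [0,0,0,0,0,0],
    [0,0,0,0,0,0]
  ],
  "grip": -1
}}

```text
t: 7.93
eef_pos: [0.6835, -0.1213, 0.0125]
tool_rot: [[-0.312, 0.95, 0.004], [0.95, 0.312, -0.001], [-0.002, 0.003, -1.0]]
force: [-0.1, 0.0, 3.7]
width: 0.0185
gripper_force: 51.9
```

{"name": "move_arm", "arguments": {
  "motion": [
    [0,0,2,0,0,0],
    [0,0,6,0,0,0],
    [0,0,10,0,0,0],
    [0,0,14,0,0,0.1],
    [0,0,17,0,0,0.2]
  ]
}}

```text
t: 8.35
eef_pos: [0.6834, -0.121, 0.1854]
tool_rot: [[-0.499, 0.867, 0.005], [0.867, 0.499, -0.001], [-0.004, 0.004, -1.0]]
force: [0.6, -0.5, -0.1]
width: 0.0185
gripper_force: 51.4
```

```bash
python3 - <<'E'
from h import *
s=r.sense();print(s['t'],s['eef_pos'],s['tool_rot'].round(3),s['width'],s['force'])
E
```

```text
8.35 [ 0.68339215 -0.12104194  0.18540943] [[-0.499  0.867  0.005]
 [ 0.867  0.499 -0.001]
 [-0.004  0.004 -1.   ]] 0.018507242341244255 [ 0.5572735  -0.5460866  -0.13200077]
```

{"name": "move_arm", "arguments": {
  "motion": [
    [-2,0.7,1,0,0,0.12],
    [-4,1.4,2,0,0,0.24],
    [-6,2.1,2,0,0,0.36],
    [-8,2.8,2,0,0,0.48],
    [-10,3.7,2,0,0,0.58]
  ]
}}

```text
t: 8.77
eef_pos: [0.5813, -0.0844, 0.2014]
tool_rot: [[-0.892, 0.452, 0.002], [0.452, 0.892, -0.001], [-0.002, -0.0, -1.0]]
force: [-0.1, 0.3, -0.1]
width: 0.0189
gripper_force: 51.4
```

{"name": "move_arm", "arguments": {
  "motion": [
    [-2.5,1,0,0,0,0.12],
    [-5,2,0,0,0,0.24],
    [-7,2.8,-2,0,0,0.36],
    [-8.3,3.4,-5,0,0,0.48],
    [-8.75,3.6,-8,0,0,0.572]
  ]
}}

```text
t: 9.18
eef_pos: [0.4934, -0.0476, 0.1212]
tool_rot: [[-0.994, -0.105, 0.003], [-0.105, 0.994, -0.003], [-0.002, -0.003, -1.0]]
force: [-1.1, -1.4, -1.6]
width: 0.0189
gripper_force: 51.4
```

{"name": "move_arm", "arguments": {
  "motion": [
    [0,0,-1,0,0,0],
    [0,0,-2,0,0,0],
    [0,0,-2,0,0,0]
  ]
}}

```text
t: 9.43
eef_pos: [0.4946, -0.0485, 0.0997]
tool_rot: [[-0.995, -0.096, -0.001], [-0.096, 0.995, 0.0], [0.001, 0.001, -1.0]]
force: [0.0, 0.4, -0.9]
width: 0.0189
gripper_force: 51.3
```

```bash
python3 - <<'E'
from h import *
s=r.sense();print(s['t'],s['eef_pos'],s['tool_rot'].round(3),s['width'],s['q'].round(2))
c=np.array([.5014,-.0144]);y=.103;X=np.array([np.cos(y),np.sin(y)]);Y=np.array([-X[1],X[0]])
b=[(tuple(c-k*.033*Y),y,.046,.076,.022,(0,0,255)) for k in(1,-1,3)]+[(tuple(c),y,.43,.15,.01,(255,0,0))]
import pickle;pickle.dump(wristpic('w_bay3.png',draw=b),open('w3.pkl','wb'))
E
```

```text
9.4333 [ 0.49462823 -0.04848478  0.09973284] [[-0.995 -0.096 -0.001]
 [-0.096  0.995  0.   ]
 [ 0.001  0.001 -1.   ]] 0.0188561783298338 [ 0.68  0.36 -0.79  2.02  0.33  0.89  1.37]
```

View pics/w_bay3.png

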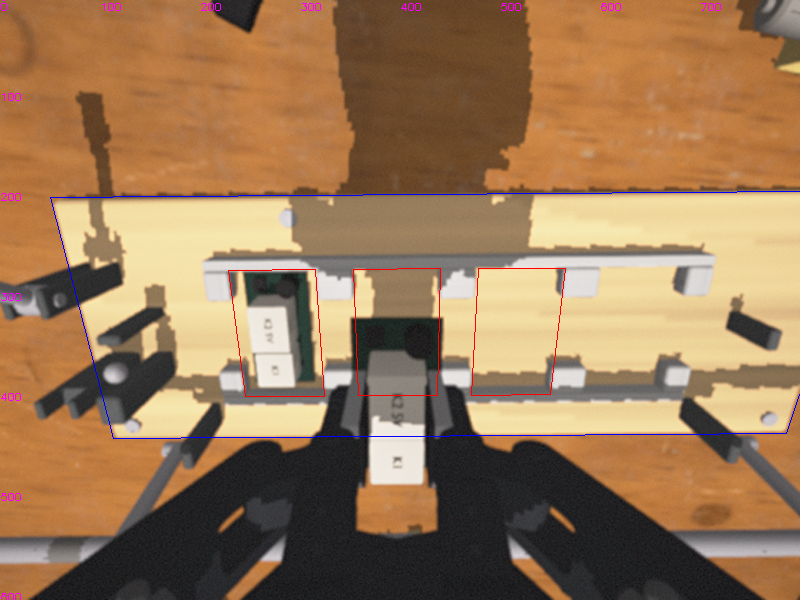

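The outline fits bay 3, and the first relay board sits well in bay 4. I lower this one.

{"name": "move_arm", "arguments": {
  "motion": [
    [0.1,0,-1.5,0,0,0.007],
    [0.1,0,-3,0,0,0.007],
    [0.1,0,-4.5,0,0,0.007],
    [0.1,0,-5.5,0,0,0.007],
    [0.1,0,-6.0,0,0,0.007]
  ]
}}

```text
t: 9.9
eef_pos: [0.4964, -0.0484, 0.0403]
tool_rot: [[-0.995, -0.104, 0.001], [-0.104, 0.995, 0.0], [-0.001, 0.0, -1.0]]
force: [0.6, -0.2, -1.0]
width: 0.0187
gripper_force: 51.4
```

{"name": "move_arm", "arguments": {
  "motion": [
    [0,0,-0.3,0,0,0],
    [0,0,-0.7,0,0,0],
    [0,0,-1.1,0,0,0],
    [0,0,-1.5,0,0,0],
    [0,0,-1.8,0,0,0]
  ]
}}

```text
t: 10.32
eef_pos: [0.4957, -0.0483, 0.0223]
tool_rot: [[-0.994, -0.105, 0.0], [-0.105, 0.994, -0.0], [-0.0, -0.0, -1.0]]
force: [-2.4, -0.2, 24.5]
width: 0.0192
gripper_force: 55.4
```

{"name": "move_arm", "arguments": {
  "motion": [
    [0,0,0,0,0,0],
    [0,0,0,0,0,0]
  ]
}}

```text
t: 10.48
eef_pos: [0.4957, -0.0482, 0.0224]
tool_rot: [[-0.994, -0.105, 0.0], [-0.105, 0.994, 0.0], [-0.0, 0.0, -1.0]]
force: [0.3, 0.2, -0.2]
width: 0.0185
gripper_force: 51.4
```

{"name": "move_arm", "arguments": {
  "motion": [
    [0,0,0,0,0,0],
    [0,0,0,0,0,0],
    [0,0,0,0,0,0],
    [0,0,1,0,0,0],
    [0,0,3,0,0,0]
  ],
  "grip": 0.1
}}

```text
t: 10.9
eef_pos: [0.4936, -0.0481, 0.0514]
tool_rot: [[-0.994, -0.105, -0.005], [-0.105, 0.994, 0.001], [0.004, 0.002, -1.0]]
force: [0.1, 0.4, 0.3]
width: 0.047
gripper_force: 0.0
```

{"name": "move_arm", "arguments": {
  "motion": [
    [0,0,3,0,0,0],
    [0,0,6,0,0,0],
    [0,0,9,0,0,0],
    [0,0,12,0,0,-0.1],
    [0,0,14.5,0,0,-0.21]
  ],
  "grip": 0.5
}}

```text
t: 11.32
eef_pos: [0.4959, -0.0478, 0.2002]
tool_rot: [[-0.994, 0.109, 0.002], [0.109, 0.994, -0.0], [-0.002, 0.0, -1.0]]
force: [0.5, 0.5, 0.3]
width: 0.0641
gripper_force: 0.0
```

{"name": "move_arm", "arguments": {
  "motion": [
    [2,2,0,0,0,-0.12],
    [4,4,0,0,0,-0.24],
    [6,6,0,0,0,-0.36],
    [8,8,0,0,0,-0.48],
    [10,9.6,0,0,0,-0.6]
  ]
}}

```text
t: 11.73
eef_pos: [0.5962, 0.0498, 0.1983]
tool_rot: [[-0.759, 0.651, 0.001], [0.651, 0.759, 0.001], [0.0, 0.001, -1.0]]
force: [-0.2, -0.1, 0.3]
width: 0.0638
gripper_force: 0.0
```

{"name": "move_arm", "arguments": {
  "motion": [
    [2,2,0,0,0,-0.12],
    [4,4,0,0,0,-0.24],
    [6,5.7,-2,0,0,-0.36],
    [7.5,7,-3.5,0,0,-0.48],
    [8,7.2,-5,0,0,-0.6]
  ]
}}

```text
t: 12.15
eef_pos: [0.6769, 0.1243, 0.1474]
tool_rot: [[-0.261, 0.965, 0.002], [0.965, 0.261, 0.004], [0.003, 0.003, -1.0]]
force: [-0.8, -0.1, 0.5]
width: 0.064
gripper_force: 0.0
```

{"name": "move_arm", "arguments": {
  "motion": [
    [0,0,0,0,0,-0.12],
    [0,0,0,0,0,-0.199],
    [0,0,0,0,0,-0.199],
    [0,0,0,0,0,-0.199]
  ]
}}

```text
t: 12.48
eef_pos: [0.6755, 0.12, 0.148]
tool_rot: [[-0.069, 0.998, 0.001], [0.998, 0.069, 0.0], [0.0, 0.001, -1.0]]
force: [0.2, -0.8, 0.9]
width: 0.0642
gripper_force: 0.0
```

```bash
python3 - <<'E'
from h import *
import pickle
s=r.sense();print(s['t'],s['eef_pos'],s['tool_rot'].round(3),s['q'].round(2))
c=wristpic('w_rxB.png',draw=[((.6756,.1197),1.637,.038,.061,.017,(0,0,255))])
pickle.dump(c,open('w.pkl','wb'))
E
```

```text
12.4833 [0.67552353 0.12003366 0.14800602] [[-0.069  0.998  0.001]
 [ 0.998  0.069  0.   ]
 [ 0.     0.001 -1.   ]] [ 0.11  0.57 -0.51  1.52  0.29  1.13 -0.39]
```

View pics/w_rxB.png

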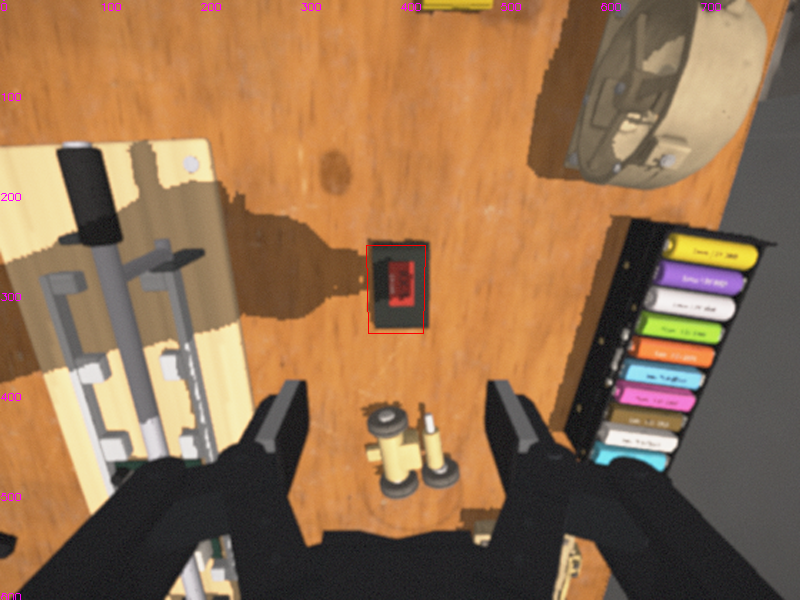

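The receiver's centre is at (399.5,284), against the drawn (396,288), so it lies about 2.4 mm further in x and y. I correct for that and grasp it.

{"name": "move_arm", "arguments": {
  "motion": [
    [0.25,0.2,-3,0,0,0],
    [0.25,0.2,-6.5,0,0,0],
    [0.25,0.2,-10,0,0,0],
    [0.25,0.2,-12.5,0,0,0],
    [0.25,0.2,-13.6,0,0,0]
  ]
}}

```text
t: 12.95
eef_pos: [0.6753, 0.1206, 0.0075]
tool_rot: [[-0.068, 0.998, -0.006], [0.998, 0.068, -0.001], [-0.001, -0.006, -1.0]]
force: [-0.8, -1.2, -0.9]
width: 0.0639
gripper_force: 0.0
```

{"name": "move_arm", "arguments": {
  "motion": [
    [0,0,-0.3,0,0,0],
    [0,0,-0.6,0,0,0],
    [0,0,-0.6,0,0,0]
  ]
}}

```text
t: 13.2
eef_pos: [0.6793, 0.1222, 0.0069]
tool_rot: [[-0.067, 0.998, 0.003], [0.998, 0.067, 0.001], [0.001, 0.003, -1.0]]
force: [0.1, 0.4, -0.5]
width: 0.0645
gripper_force: 0.0
```

{"name": "move_arm", "arguments": {
  "motion": [
    [0,0,0,0,0,0],
    [0,0,0,0,0,0],
    [0,0,0,0,0,0],
    [0,0,0,0,0,0],
    [0,0,0,0,0,0]
  ],
  "grip": -1
}}

```text
t: 13.62
eef_pos: [0.6796, 0.1222, 0.0075]
tool_rot: [[-0.067, 0.998, 0.004], [0.998, 0.067, 0.001], [0.0, 0.004, -1.0]]
force: [0.1, -0.8, 6.7]
width: 0.0366
gripper_force: 50.7
```

{"name": "move_arm", "arguments": {
  "motion": [
    [0,0,2,0,0,0],
    [0,0,6,0,0,0],
    [0,0,10,0,0,0],
    [0,0,14,0,0,0.1],
    [0,0,18,0,0,0.209]
  ]
}}

```text
t: 14.03
eef_pos: [0.6775, 0.1217, 0.1873]
tool_rot: [[-0.278, 0.961, -0.0], [0.961, 0.278, -0.0], [-0.0, -0.0, -1.0]]
force: [0.7, 0.2, -1.4]
width: 0.036
gripper_force: 50.2
```

```bash
python3 - <<'E'
from h import *
s=r.sense();print(s['t'],s['eef_pos'],s['tool_rot'].round(3),s['width'],s['force'])
E
```

```text
14.0333 [0.67748224 0.12174272 0.18729708] [[-0.278  0.961 -0.   ]
 [ 0.961  0.278 -0.   ]
 [-0.    -0.    -1.   ]] 0.036014966663860296 [ 0.65207803  0.20518943 -1.41307098]
```

{"name": "move_arm", "arguments": {
  "motion": [
    [-2,-1.1,1,0,0,0.12],
    [-4,-2.3,1.5,0,0,0.24],
    [-6,-3.4,1.5,0,0,0.36],
    [-8,-4.6,1.5,0,0,0.48],
    [-10,-5.7,1.5,0,0,0.6]
  ]
}}

```text
t: 14.45
eef_pos: [0.5768, 0.064, 0.2004]
tool_rot: [[-0.772, 0.636, 0.0], [0.636, 0.772, -0.001], [-0.001, -0.0, -1.0]]
force: [0.2, -0.6, -0.7]
width: 0.0365
gripper_force: 50.2
```

{"name": "move_arm", "arguments": {
  "motion": [
    [-2,-1.1,0,0,0,0.12],
    [-4,-2.3,0,0,0,0.24],
    [-6,-3.4,-2,0,0,0.36],
    [-7.5,-4.3,-5,0,0,0.48],
    [-8,-4.6,-8,0,0,0.6]
  ]
}}

```text
t: 14.87
eef_pos: [0.4961, 0.0165, 0.1202]
tool_rot: [[-0.996, 0.091, 0.001], [0.091, 0.996, -0.004], [-0.001, -0.003, -1.0]]
force: [-0.1, -0.6, -1.6]
width: 0.0361
gripper_force: 50.3
```

{"name": "move_arm", "arguments": {
  "motion": [
    [0,0,-2,0,0,0.12],
    [0,0,-4,0,0,0.193],
    [0,0,-5,0,0,0.193],
    [0,0,-5.4,0,0,0.193],
    [0,0,-5.4,0,0,0.193]
  ]
}}

```text
t: 15.28
eef_pos: [0.4977, 0.0189, 0.066]
tool_rot: [[-0.995, -0.097, -0.001], [-0.097, 0.995, 0.0], [0.001, 0.0, -1.0]]
force: [-0.2, 0.1, 0.1]
width: 0.0364
gripper_force: 50.3
```

```bash
python3 - <<'E'
from h import *
s=r.sense();print(s['t'],s['eef_pos'],s['tool_rot'].round(3),s['width'],s['q'].round(2))
c=np.array([.5014,-.0144]);y=.103;X=np.array([np.cos(y),np.sin(y)]);Y=np.array([-X[1],X[0]])
b=[(tuple(c-k*.033*Y),y,.046,.076,.022,(0,0,255)) for k in(1,-1,-3)]
import pickle;pickle.dump(wristpic('w_bay2.png',draw=b),open('w4.pkl','wb'))
E
```

```text
15.2833 [0.49773869 0.01886382 0.06601983] [[-0.995 -0.097 -0.001]
 [-0.097  0.995  0.   ]
 [ 0.001  0.    -1.   ]] 0.03643210205173359 [ 0.55  0.43 -0.81  2.04  0.42  0.84  1.16]
```

View pics/w_bay2.png

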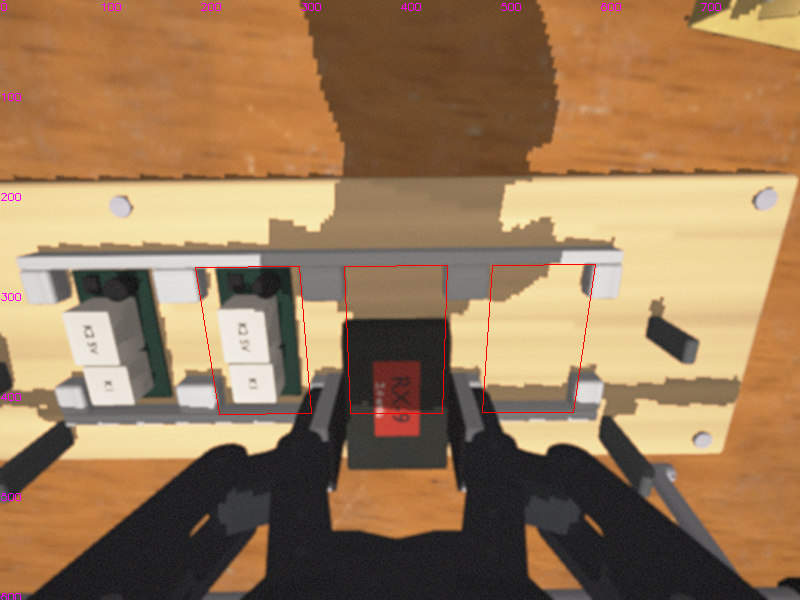

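```bash
python3 - <<'E'
from h import *
import pickle
w=pickle.load(open('w4.pkl','rb'));X=np.array([.9947,.1027])
a=pix(w,344*.7,319*.7,.0755);b=pix(w,449*.7,319*.7,.0755);e=pix(w,397*.7,468*.7,.0755)
for p in((a+b)/2,e):
  d=p[:2]-np.array([.4977,.0189]);print(np.linalg.norm(a-b),d@X,d@[-X[1],X[0]])
for v in(270,397):
  for z in (.016,): print(v,(pix(w,105*.7,v*.7,z)[:2]-np.array([.5014,-.0144]))@X)
E
```

```text
0.03484175094712616 -0.03258459505558787 5.169121630406578e-05
0.03484175094712616 0.027572432606957662 -0.000107672599903253
270 -0.0351533771449948
397 0.03163186786119773
```

The receiver sits 2.5 mm toward the robot in the grip, so I shift it and lower it. Both relay boards are within their bays, from -35 to +32 mm.

{"name": "move_arm", "arguments": {
  "motion": [
    [0.3,0,-0.5,0,0,0.006],
    [0.3,0,-1.5,0,0,0.006],
    [0.3,0,-2.5,0,0,0.006],
    [0.3,0,-3.3,0,0,0.006],
    [0.3,0,-3.8,0,0,0.006]
  ]
}}

```text
t: 15.75
eef_pos: [0.5001, 0.0186, 0.0269]
tool_rot: [[-0.995, -0.104, -0.002], [-0.104, 0.995, 0.0], [0.002, 0.0, -1.0]]
force: [0.8, 0.6, 0.1]
width: 0.0363
gripper_force: 50.3
```

{"name": "move_arm", "arguments": {
  "motion": [
    [0,0,-0.2,0,0,0],
    [0,0,-0.4,0,0,0],
    [0,0,-0.6,0,0,0],
    [0,0,-0.8,0,0,0],
    [0,0,-0.9,0,0,0]
  ]
}}

```text
t: 16.17
eef_pos: [0.5011, 0.0188, 0.0193]
tool_rot: [[-0.995, -0.104, 0.0], [-0.104, 0.995, 0.0], [-0.0, 0.0, -1.0]]
force: [0.7, 0.2, -0.8]
width: 0.0366
gripper_force: 50.3
```

{"name": "move_arm", "arguments": {
  "motion": [
    [0,0,-0.1,0,0,0],
    [0,0,-0.1,0,0,0]
  ]
}}

```text
t: 16.33
eef_pos: [0.501, 0.0188, 0.0183]
tool_rot: [[-0.995, -0.104, 0.0], [-0.104, 0.995, 0.0], [-0.0, 0.0, -1.0]]
force: [-0.2, 0.2, -0.8]
width: 0.0364
gripper_force: 50.3
```

{"name": "move_arm", "arguments": {
  "motion": [
    [0,0,-0.1,0,0,0],
    [0,0,-0.1,0,0,0]
  ]
}}

```text
t: 16.5
eef_pos: [0.5013, 0.0188, 0.0175]
tool_rot: [[-0.995, -0.104, 0.0], [-0.104, 0.995, 0.0], [-0.0, -0.0, -1.0]]
force: [0.5, -0.5, 0.3]
width: 0.0362
gripper_force: 50.3
```

{"name": "move_arm", "arguments": {
  "motion": [
    [0,0,0,0,0,0],
    [0,0,0,0,0,0],
    [0,0,0,0,0,0],
    [0,0,1,0,0,0],
    [0,0,3,0,0,0]
  ],
  "grip": 0.2
}}

```text
t: 16.92
eef_pos: [0.4991, 0.0187, 0.0464]
tool_rot: [[-0.995, -0.105, -0.005], [-0.105, 0.995, 0.0], [0.005, 0.001, -1.0]]
force: [0.3, 0.2, 0.2]
width: 0.0515
gripper_force: 0.0
```

{"name": "move_arm", "arguments": {
  "motion": [
    [0,0,3,0,0,0],
    [0,0,6,0,0,0],
    [0,0,9,0,0,0],
    [0,0,12,0,0,-0.1],
    [0,0,15,0,0,-0.2]
  ],
  "grip": 0.5
}}

```text
t: 17.33
eef_pos: [0.5007, 0.0191, 0.1995]
tool_rot: [[-0.995, 0.1, 0.0], [0.1, 0.995, 0.0], [-0.0, 0.0, -1.0]]
force: [0.7, -0.4, -0.1]
width: 0.0639
gripper_force: 0.0
```

{"name": "move_arm", "arguments": {
  "motion": [
    [0.9,3,0,0,0,-0.12],
    [1.9,6,0,0,0,-0.24],
    [2.8,9,0,0,0,-0.36],
    [3.8,12,0,0,0,-0.48],
    [4.7,15,0,0,0,-0.6]
  ]
}}

```text
t: 17.75
eef_pos: [0.5483, 0.1703, 0.1982]
tool_rot: [[-0.764, 0.646, 0.001], [0.646, 0.764, 0.0], [-0.001, 0.001, -1.0]]
force: [-0.0, -1.2, -0.2]
width: 0.0639
gripper_force: 0.0
```

{"name": "move_arm", "arguments": {
  "motion": [
    [0.9,3,0,0,0,-0.12],
    [1.9,6,0,0,0,-0.24],
    [2.8,9,-1,0,0,-0.36],
    [3.8,12,-3,0,0,-0.48],
    [4.7,15,-5,0,0,-0.596]
  ]
}}

```text
t: 18.17
eef_pos: [0.596, 0.3207, 0.1483]
tool_rot: [[-0.27, 0.963, 0.002], [0.963, 0.27, 0.001], [0.001, 0.003, -1.0]]
force: [0.0, 0.5, -0.5]
width: 0.0642
gripper_force: 0.0
```

{"name": "move_arm", "arguments": {
  "motion": [
    [0,0,0,0,0,0],
    [0,0,0,0,0,0],
    [0,0,0,0,0,0]
  ]
}}

```text
t: 18.42
eef_pos: [0.595, 0.3184, 0.1479]
tool_rot: [[-0.277, 0.961, 0.0], [0.961, 0.277, -0.0], [-0.0, 0.0, -1.0]]
force: [0.8, -0.0, -0.5]
width: 0.064
gripper_force: 0.0
```

```bash
python3 - <<'E'
from h import *
import pickle
s=r.sense();print(s['t'],s['eef_pos'],s['tool_rot'].round(3),s['q'].round(2))
c=wristpic('w_rxA.png',draw=[((.595,.3195),1.849,.038,.061,.017,(0,0,255))])
pickle.dump(c,open('w.pkl','wb'))
E
```

```text
18.4167 [0.59500772 0.31836311 0.14785507] [[-0.277  0.961  0.   ]
 [ 0.961  0.277 -0.   ]
 [-0.     0.    -1.   ]] [-0.12  0.57 -0.63  1.55  0.36  1.14 -0.55]
```

View pics/w_rxA.png

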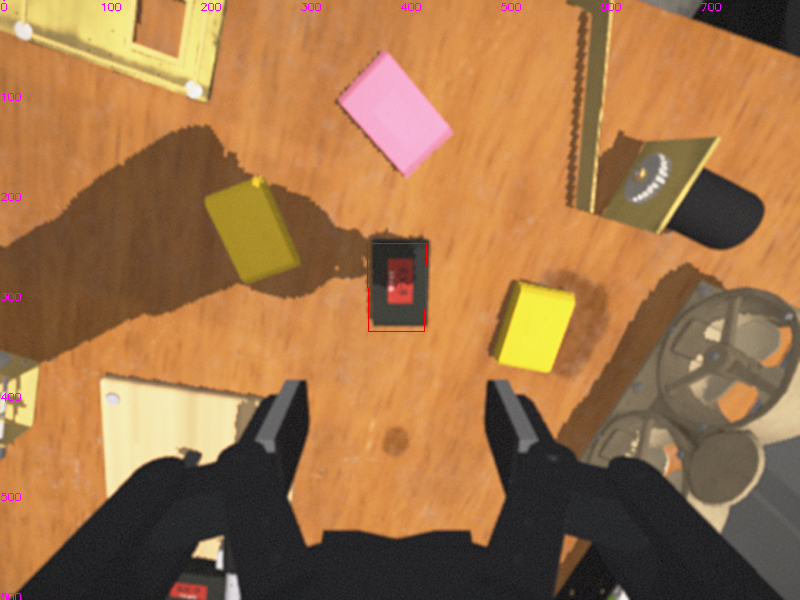

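The receiver is centred at (399.5,282), against the drawn (397,287), so I correct about 0.6 cm in y. The yellow and pink look-alikes stay clear of the fingers.

{"name": "move_arm", "arguments": {
  "motion": [
    [0,0.6,-3,0,0,0],
    [0,0.6,-6.5,0,0,0],
    [0,0.6,-10,0,0,0],
    [0,0.6,-12.5,0,0,0],
    [0,0.6,-13.5,0,0,0]
  ],
  "grip": 0.35
}}

```text
t: 18.88
eef_pos: [0.5939, 0.3208, 0.0094]
tool_rot: [[-0.273, 0.962, -0.004], [0.962, 0.273, -0.004], [-0.003, -0.005, -1.0]]
force: [-1.3, -0.9, 0.2]
width: 0.0577
gripper_force: 0.0
```

{"name": "move_arm", "arguments": {
  "motion": [
    [0,0,-0.3,0,0,0],
    [0,0,-0.6,0,0,0],
    [0,0,-0.6,0,0,0]
  ]
}}

```text
t: 19.13
eef_pos: [0.5964, 0.325, 0.0082]
tool_rot: [[-0.275, 0.962, 0.003], [0.962, 0.275, 0.002], [0.001, 0.003, -1.0]]
force: [-0.4, 0.4, 0.7]
width: 0.0575
gripper_force: 0.0
```

{"name": "move_arm", "arguments": {
  "motion": [
    [0,0,0,0,0,0],
    [0,0,0,0,0,0],
    [0,0,0,0,0,0],
    [0,0,0,0,0,0],
    [0,0,0,0,0,0]
  ],
  "grip": -1
}}

```text
t: 19.55
eef_pos: [0.5965, 0.3258, 0.0087]
tool_rot: [[-0.275, 0.961, 0.004], [0.961, 0.275, 0.002], [0.001, 0.004, -1.0]]
force: [-0.3, -0.2, 5.8]
width: 0.0364
gripper_force: 50.6
```

{"name": "move_arm", "arguments": {
  "motion": [
    [0,0,2,0,0,0],
    [0,0,6,0,0,0],
    [0,0,10,0,0,0],
    [0,0,14,0,0,0.1],
    [0,0,18,0,0,0.196]
  ]
}}

```text
t: 19.97
eef_pos: [0.5947, 0.3248, 0.1887]
tool_rot: [[-0.462, 0.887, 0.001], [0.887, 0.462, -0.0], [-0.0, 0.001, -1.0]]
force: [-0.0, 0.6, -0.5]
width: 0.0368
gripper_force: 50.2
```

```bash
python3 - <<'E'
from h import *
s=r.sense();print(s['t'],s['eef_pos'],s['tool_rot'].round(3),s['width'],s['force'])
E
```

```text
19.9667 [0.59466025 0.3248196  0.18870117] [[-0.462  0.887  0.001]
 [ 0.887  0.462 -0.   ]
 [-0.     0.001 -1.   ]] 0.03680295064309568 [-0.00505884  0.59943476 -0.45530301]
```

{"name": "move_arm", "arguments": {
  "motion": [
    [-1,-2.4,1.2,0,0,0.12],
    [-2,-4.8,1.2,0,0,0.24],
    [-3,-7.2,1.2,0,0,0.36],
    [-4,-9.6,1.2,0,0,0.48],
    [-5.2,-12,1.2,0,0,0.6]
  ]
}}

```text
t: 20.38
eef_pos: [0.5427, 0.2037, 0.1987]
tool_rot: [[-0.882, 0.47, 0.001], [0.47, 0.882, -0.0], [-0.001, 0.0, -1.0]]
force: [0.6, -0.3, 0.3]
width: 0.0364
gripper_force: 50.2
```

{"name": "move_arm", "arguments": {
  "motion": [
    [-1,-2.4,0,0,0,0.12],
    [-2,-4.8,0,0,0,0.24],
    [-3,-7.2,0,0,0,0.36],
    [-4.2,-9.6,-1,0,0,0.48],
    [-5.1,-12,-3,0,0,0.594]
  ]
}}

```text
t: 20.8
eef_pos: [0.4929, 0.0845, 0.1703]
tool_rot: [[-0.995, -0.104, 0.005], [-0.104, 0.995, -0.0], [-0.005, -0.001, -1.0]]
force: [1.0, 0.0, -0.5]
width: 0.0363
gripper_force: 50.2
```

{"name": "move_arm", "arguments": {
  "motion": [
    [0,0,-3,0,0,0],
    [0,0,-6,0,0,0],
    [0,0,-9,0,0,0],
    [0,0,-10,0,0,0],
    [0,0,-10,0,0,0]
  ]
}}

```text
t: 21.22
eef_pos: [0.49, 0.0844, 0.0665]
tool_rot: [[-0.995, -0.099, -0.005], [-0.099, 0.995, -0.0], [0.005, 0.0, -1.0]]
force: [0.2, 0.8, 0.6]
width: 0.0361
gripper_force: 50.2
```

```bash
python3 - <<'E'
from h import *
s=r.sense();print(s['t'],s['eef_pos'],s['tool_rot'].round(3),s['width'],s['q'].round(2))
c=np.array([.5014,-.0144]);y=.103;X=np.array([np.cos(y),np.sin(y)]);Y=np.array([-X[1],X[0]])
b=[(tuple(c-k*.033*Y),y,.046,.076,.022,(0,0,255)) for k in(-1,-3)]
import pickle;pickle.dump(wristpic('w_bay1.png',draw=b),open('w4.pkl','wb'))
E
```

```text
21.2167 [0.48995586 0.08435971 0.06650755] [[-0.995 -0.099 -0.005]
 [-0.099  0.995 -0.   ]
 [ 0.005  0.    -1.   ]] 0.03610835839245768 [ 0.47  0.46 -0.89  2.04  0.46  0.86  0.99]
```

View pics/w_bay1.png

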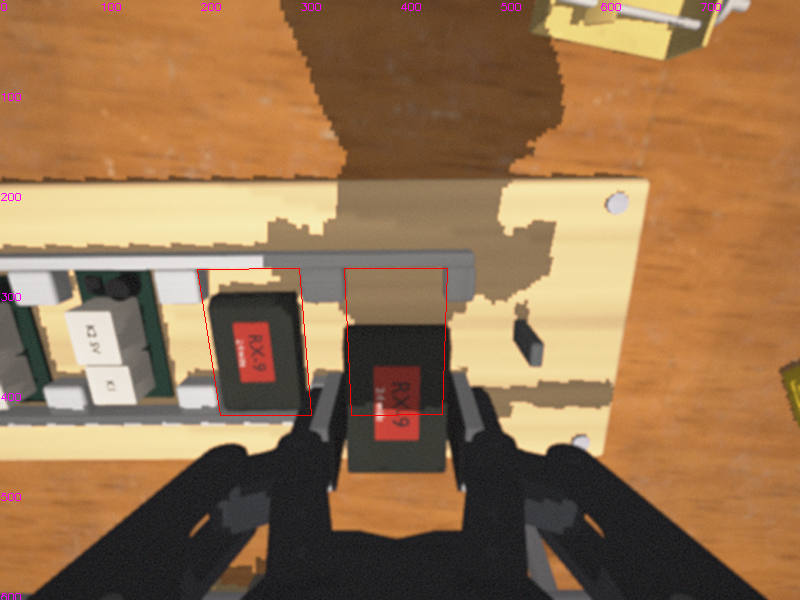

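The receiver in bay 2 sits within its outline, toward the far end. The held one (near end at row 324, columns 346 to 448) lines up with bay 1, so I lower it.

{"name": "move_arm", "arguments": {
  "motion": [
    [-0.25,0,-0.5,0,0,0],
    [-0.25,0,-1.5,0,0,0],
    [-0.25,0,-2.5,0,0,0],
    [-0.25,0,-3.3,0,0,0],
    [-0.25,0,-3.8,0,0,0]
  ]
}}

```text
t: 21.68
eef_pos: [0.4891, 0.0845, 0.0294]
tool_rot: [[-0.995, -0.098, -0.001], [-0.098, 0.995, -0.0], [0.001, -0.0, -1.0]]
force: [0.2, -0.2, 0.0]
width: 0.0361
gripper_force: 50.2
```

{"name": "move_arm", "arguments": {
  "motion": [
    [0,0,-0.2,0,0,0],
    [0,0,-0.4,0,0,0],
    [0,0,-0.6,0,0,0],
    [0,0,-0.8,0,0,0],
    [0,0,-0.9,0,0,0]
  ]
}}

```text
t: 22.1
eef_pos: [0.4896, 0.0848, 0.0213]
tool_rot: [[-0.995, -0.098, 0.0], [-0.098, 0.995, 0.0], [-0.0, 0.0, -1.0]]
force: [-0.1, 0.1, -0.2]
width: 0.0364
gripper_force: 50.2
```

{"name": "move_arm", "arguments": {
  "motion": [
    [0,0,0,0,0,0],
    [0,0,0,0,0,0]
  ]
}}

```text
t: 22.27
eef_pos: [0.4896, 0.0848, 0.0214]
tool_rot: [[-0.995, -0.098, 0.0], [-0.098, 0.995, 0.0], [-0.0, 0.0, -1.0]]
force: [0.4, 0.0, -0.9]
width: 0.0363
gripper_force: 50.2
```

{"name": "move_arm", "arguments": {
  "motion": [
    [0,0,-0.1,0,0,0],
    [0,0,-0.2,0,0,0],
    [0,0,-0.28,0,0,0],
    [0,0,-0.28,0,0,0]
  ]
}}

```text
t: 22.6
eef_pos: [0.4896, 0.0848, 0.0187]
tool_rot: [[-0.995, -0.098, 0.0], [-0.098, 0.995, -0.0], [-0.0, -0.0, -1.0]]
force: [-0.4, -0.2, 2.7]
width: 0.0365
gripper_force: 50.5
```

{"name": "move_arm", "arguments": {
  "motion": [
    [0,0,0,0,0,0],
    [0,0,0,0,0,0],
    [0,0,0,0,0,0],
    [0,0,1,0,0,0],
    [0,0,3,0,0,0]
  ],
  "grip": 0.2
}}

```text
t: 23.02
eef_pos: [0.4876, 0.0844, 0.0476]
tool_rot: [[-0.995, -0.099, -0.005], [-0.099, 0.995, -0.0], [0.005, 0.0, -1.0]]
force: [0.1, -0.1, 0.5]
width: 0.0515
gripper_force: 0.0
```

{"name": "move_arm", "arguments": {
  "motion": [
    [0,0,4,0,0,0],
    [0,0,8,0,0,0],
    [0,0,12,0,0,-0.1],
    [0,0,16,0,0,-0.2],
    [0,0,18,0,0,-0.32]
  ]
}}

```text
t: 23.43
eef_pos: [0.4914, 0.0862, 0.234]
tool_rot: [[-0.975, 0.224, 0.007], [0.224, 0.975, 0.001], [-0.007, 0.002, -1.0]]
force: [2.0, 1.1, 0.2]
width: 0.0513
gripper_force: 0.0
```

{"name": "move_arm", "arguments": {
  "motion": [
    [1,2,0,0,0,-0.12],
    [2,4,0,0,0,-0.24],
    [3,6,0,0,0,-0.36],
    [4,8,0,0,0,-0.48],
    [5.2,9.5,0,0,0,-0.6]
  ]
}}

```text
t: 23.85
eef_pos: [0.5412, 0.182, 0.2294]
tool_rot: [[-0.678, 0.735, 0.0], [0.735, 0.678, 0.001], [0.0, 0.001, -1.0]]
force: [0.2, 0.1, 1.1]
width: 0.0512
gripper_force: 0.0
```

{"name": "move_arm", "arguments": {
  "motion": [
    [0,0,0,0,0,-0.12],
    [0,0,0,0,0,-0.24],
    [0,0,0,0,0,-0.36],
    [0,0,0,0,0,-0.48],
    [0,0,0,0,0,-0.6]
  ]
}}

```text
t: 24.27
eef_pos: [0.5412, 0.1802, 0.2292]
tool_rot: [[-0.143, 0.99, 0.0], [0.99, 0.143, 0.0], [0.0, 0.0, -1.0]]
force: [0.2, 0.4, 0.2]
width: 0.0512
gripper_force: 0.0
```

{"name": "move_arm", "arguments": {
  "motion": [
    [0,0,0,0,0,-0.05],
    [0,0,0,0,0,-0.05],
    [0,0,0,0,0,-0.05]
  ]
}}

```text
t: 24.52
eef_pos: [0.5413, 0.18, 0.2291]
tool_rot: [[-0.101, 0.995, 0.0], [0.995, 0.101, 0.0], [0.0, 0.0, -1.0]]
force: [-0.4, -0.1, 0.1]
width: 0.0513
gripper_force: 0.0
```

```bash
python3 - <<'E'
from h import *
import pickle
s=r.sense();print(s['t'],s['eef_pos'],s['tool_rot'].round(3),s['q'].round(2))
pickle.dump(wristpic('w_sl.png'),open('w5.pkl','wb'))
E
```

```text
24.5167 [0.54127734 0.18002411 0.2290574 ] [[-0.101  0.995  0.   ]
 [ 0.995  0.101  0.   ]
 [ 0.     0.    -1.   ]] [ 0.19  0.32 -0.72  1.72  0.23  1.19 -0.5 ]
```

View pics/w_sl.png

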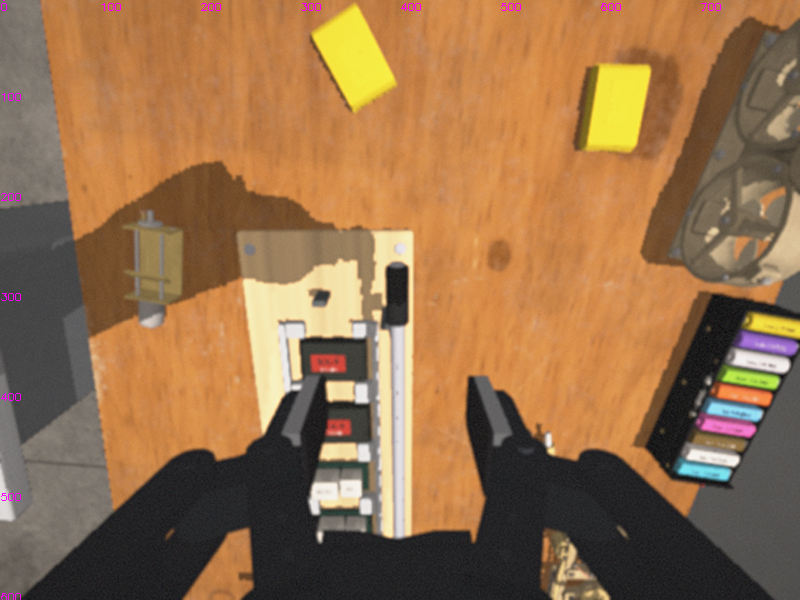

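The sleeve shows at columns 386 to 409 and rows 263 to 324, centred at (397,294). I triangulate the sleeve and the knob.

```bash
cat >> h.py <<'E'
def tri(obs):  # list of (cam,u,v)
    A=np.zeros((3,3));b=np.zeros(3)
    for c,u,v in obs:
        d=c['rotation']@np.array([(u-c['cx'])/c['fx'],-(v-c['cy'])/c['fy'],-1.]);d/=np.linalg.norm(d)
        P=np.eye(3)-np.outer(d,d);A+=P;b+=P@c['position']
    p=np.linalg.solve(A,b);return p,[np.subtract(proj(c,p),(u,v)).round(1) for c,u,v in obs]
C0=np.array([.5014,-.0144]);X=np.array([.9947,.103]);Y=np.array([-.103,.9947])
def rack(p): d=np.asarray(p)[:2]-C0;return np.array([d@X,d@Y,p[2]]).round(4)
E
python3 - <<'E'
from h import *
import pickle
L=lambda n:pickle.load(open(n,'rb'))
t,w,w2=L('top0.pkl'),L('w5.pkl'),L('w2.pkl')
p,e=tri([(t,222.5,199.5),(w,397*.7,293*.7)]);print('sleeve',p.round(4),rack(p),e)
p,e=tri([(t,392,232.5),(w2,35,150)]);print('knob',p.round(4),rack(p),e)
p,e=tri([(t,210+665/4,165+230/4),(w2,190*.7,290*.7)]);print('hookhinge?',p.round(4),rack(p),e)
for z in(.09,.1,.105):print(z,pix(w,397*.7,293*.7,z).round(4),rack(pix(w,397*.7,293*.7,z)),rack(pix(t,222.5,199.5,z)))
for z in(.12,.13,.14):print(z,rack(pix(w2,35,150,z)),rack(pix(t,392,232.5,z)))
E
```

```text
sleeve [0.5426 0.1793 0.1025] [0.0609 0.1884 0.1025] [array([-0. ,  0.1]), array([0.1, 0.1])]
knob [ 0.446  -0.2186  0.1306] [-0.0761 -0.1974  0.1306] [array([0. , 0.1]), array([0.1, 0.6])]
hookhinge? [ 0.4726 -0.189   0.1107] [-0.0467 -0.1707  0.1107] [array([0.5, 0.6]), array([2.5, 2.9])]
0.09 [0.5428 0.1754 0.09  ] [0.0608 0.1846 0.09  ] [0.0639 0.1897 0.09  ]
0.1 [0.5425 0.1785 0.1   ] [0.0607 0.1877 0.1   ] [0.0616 0.1886 0.1   ]
0.105 [0.5423 0.1801 0.105 ] [0.0607 0.1893 0.105 ] [0.0605 0.1881 0.105 ]
0.12 [-0.075  -0.2057  0.12  ] [-0.0748 -0.2001  0.12  ]
0.13 [-0.0763 -0.1978  0.13  ] [-0.0758 -0.1975  0.13  ]
0.14 [-0.0776 -0.1899  0.14  ] [-0.0769 -0.1949  0.14  ]
```

{"name": "move_arm", "arguments": {
  "motion": [
    [0.1,0,-3,0,0,0],
    [0.1,0,-6.5,0,0,0],
    [0.1,0,-10,0,0,0],
    [0.1,0,-13,0,0,0],
    [0.1,0,-14.1,0,0,0]
  ]
}}

```text
t: 24.98
eef_pos: [0.5396, 0.1783, 0.0834]
tool_rot: [[-0.1, 0.995, -0.007], [0.995, 0.1, -0.002], [-0.001, -0.007, -1.0]]
force: [-0.2, -0.3, -1.0]
width: 0.0513
gripper_force: 0.0
```

{"name": "move_arm", "arguments": {
  "motion": [
    [0,0,0,0,0,0],
    [0,0,0,0,0,0],
    [0,0,0,0,0,0]
  ]
}}

```text
t: 25.23
eef_pos: [0.5441, 0.1807, 0.0897]
tool_rot: [[-0.099, 0.995, 0.004], [0.995, 0.099, 0.001], [0.001, 0.004, -1.0]]
force: [0.1, -0.2, -0.0]
width: 0.0513
gripper_force: 0.0
```

{"name": "move_arm", "arguments": {
  "motion": [
    [0,0,0,0,0,0],
    [0,0,0,0,0,0],
    [0,0,0,0,0,0],
    [0,0,0,0,0,0],
    [0,0,0,0,0,0]
  ],
  "grip": -1,
  "newtons": 25
}}

```text
t: 25.65
eef_pos: [0.5432, 0.1801, 0.0888]
tool_rot: [[-0.099, 0.995, 0.002], [0.995, 0.099, 0.0], [0.0, 0.002, -1.0]]
force: [-0.5, 0.1, 6.3]
width: 0.0151
gripper_force: 25.8
```

{"name": "move_arm", "arguments": {
  "motion": [
    [-1.15,-0.12,0.15,0,0,0],
    [-2.3,-0.24,0.07,0,0,0],
    [-3.4,-0.35,-0.24,0,0,0],
    [-4.43,-0.46,-0.77,0,0,0],
    [-4.43,-0.46,-0.77,0,0,0]
  ]
}}

```text
t: 26.07
eef_pos: [0.4992, 0.1755, 0.0804]
tool_rot: [[-0.1, 0.995, 0.004], [0.995, 0.1, 0.001], [0.001, 0.004, -1.0]]
force: [1.9, 0.7, 0.5]
width: 0.0154
gripper_force: 24.5
```

{"name": "move_arm", "arguments": {
  "motion": [
    [0,0,0,0,0,0],
    [0,0,0,0,0,0]
  ]
}}

```text
t: 26.23
eef_pos: [0.4992, 0.1755, 0.0804]
tool_rot: [[-0.099, 0.995, 0.001], [0.995, 0.099, 0.001], [0.0, 0.001, -1.0]]
force: [0.9, -0.2, 2.3]
width: 0.0149
gripper_force: 24.8
```

{"name": "move_arm", "arguments": {
  "motion": [
    [-0.9,-0.09,-0.72,0,0,0],
    [-1.65,-0.17,-1.61,0,0,0],
    [-2.2,-0.23,-2.62,0,0,0],
    [-2.4,-0.25,-3.17,0,0,0],
    [-2.4,-0.25,-3.17,0,0,0]
  ]
}}

```text
t: 26.65
eef_pos: [0.4786, 0.1735, 0.0488]
tool_rot: [[-0.099, 0.995, 0.008], [0.995, 0.099, 0.003], [0.002, 0.008, -1.0]]
force: [9.9, 1.2, -1.8]
width: 0.0148
gripper_force: 24.4
```

{"name": "move_arm", "arguments": {
  "motion": [
    [0,0,0,0,0,0],
    [0,0,0,0,0,0]
  ],
  "newtons": 40
}}

```text
t: 26.82
eef_pos: [0.4786, 0.1734, 0.0489]
tool_rot: [[-0.098, 0.995, 0.008], [0.995, 0.098, 0.003], [0.002, 0.008, -1.0]]
force: [9.9, 0.7, -1.7]
width: 0.0143
gripper_force: 41.5
```

{"name": "move_arm", "arguments": {
  "motion": [
    [0.25,0.02,-0.4,0,0,0],
    [0.2,0.02,-0.8,0,0,0],
    [0.15,0.01,-1.2,0,0,0],
    [0.12,0.01,-1.6,0,0,0],
    [0.1,0.01,-1.8,0,0,0]
  ]
}}

```text
t: 27.23
eef_pos: [0.4783, 0.1735, 0.0352]
tool_rot: [[-0.098, 0.995, 0.004], [0.995, 0.098, -0.003], [-0.003, 0.004, -1.0]]
force: [-9.6, -6.9, 59.1]
width: 0.0142
gripper_force: 49.1
```

{"name": "move_arm", "arguments": {
  "motion": [
    [0,0,0,0,0,0],
    [0,0,0,0,0,0]
  ]
}}

```text
t: 27.4
eef_pos: [0.4782, 0.1735, 0.0356]
tool_rot: [[-0.098, 0.995, 0.005], [0.995, 0.098, -0.003], [-0.003, 0.005, -1.0]]
force: [-6.8, -6.9, 47.7]
width: 0.0142
gripper_force: 48.0
```

{"name": "move_arm", "arguments": {
  "motion": [
    [0,0,0.2,0,0,0],
    [0,0,0.4,0,0,0],
    [0,0,0.4,0,0,0]
  ]
}}

```text
t: 27.65
eef_pos: [0.4779, 0.1734, 0.0365]
tool_rot: [[-0.099, 0.995, 0.005], [0.995, 0.099, 0.0], [-0.0, 0.005, -1.0]]
force: [2.0, -3.0, 18.0]
width: 0.0143
gripper_force: 45.1
```

{"name": "move_arm", "arguments": {
  "motion": [
    [0,0,0.2,0,0,0],
    [0,0,0.2,0,0,0]
  ]
}}

```text
t: 27.82
eef_pos: [0.4777, 0.1734, 0.037]
tool_rot: [[-0.099, 0.995, 0.005], [0.995, 0.099, 0.002], [0.001, 0.005, -1.0]]
force: [6.0, 0.1, 5.1]
width: 0.014
gripper_force: 43.6
```

{"name": "move_arm", "arguments": {
  "motion": [
    [0,0,0,0,0,0],
    [0,0,0,0,0,0],
    [0,0,0,0,0,0],
    [0,0,1.5,0,0,0],
    [0,0,3.5,0,0,0]
  ],
  "grip": -0.2
}}

```text
t: 28.23
eef_pos: [0.472, 0.1718, 0.0692]
tool_rot: [[-0.099, 0.995, -0.007], [0.995, 0.099, -0.002], [-0.001, -0.007, -1.0]]
force: [0.7, 0.2, 0.5]
width: 0.0345
gripper_force: 0.0
```

{"name": "move_arm", "arguments": {
  "motion": [
    [0,0,1,0,0,0],
    [0,0,1,0,0,0],
    [0,0,1,0,0,0],
    [0,0,1,0,0,0],
    [0,0,1,0,0,0]
  ],
  "grip": -1
}}

```text
t: 28.65
eef_pos: [0.4743, 0.1723, 0.0801]
tool_rot: [[-0.099, 0.995, -0.002], [0.995, 0.099, -0.001], [-0.001, -0.002, -1.0]]
force: [0.0, -0.2, -0.8]
width: -0.0002
gripper_force: 0.0
```

{"name": "move_arm", "arguments": {
  "motion": [
    [0,0,-0.4,0,0,0],
    [0,0,-0.8,0,0,0],
    [0,0,-1.2,0,0,0],
    [0,0,-1.6,0,0,0],
    [0,0,-1.8,0,0,0]
  ]
}}

```text
t: 29.07
eef_pos: [0.4746, 0.1726, 0.0622]
tool_rot: [[-0.099, 0.995, -0.001], [0.995, 0.099, -0.0], [-0.0, -0.001, -1.0]]
force: [-0.5, -0.3, -0.6]
width: 0.0001
gripper_force: 0.0
```

{"name": "move_arm", "arguments": {
  "motion": [
    [0,0,-0.1,0,0,0],
    [0,0,-0.2,0,0,0],
    [0,0,-0.3,0,0,0]
  ]
}}

```text
t: 29.32
eef_pos: [0.4753, 0.1729, 0.0601]
tool_rot: [[-0.099, 0.995, 0.0], [0.995, 0.099, 0.0], [0.0, 0.0, -1.0]]
force: [-0.1, 0.3, -0.2]
width: 0.0
gripper_force: 0.0
```

{"name": "move_arm", "arguments": {
  "motion": [
    [0.25,0,-0.1,0,0,0],
    [0.25,0,-0.2,0,0,0],
    [0.25,0,-0.3,0,0,0],
    [0.25,0,-0.4,0,0,0],
    [0.25,0,-0.4,0,0,0]
  ]
}}

```text
t: 29.73
eef_pos: [0.4776, 0.1727, 0.0559]
tool_rot: [[-0.099, 0.995, -0.0], [0.995, 0.099, -0.0], [-0.0, -0.0, -1.0]]
force: [-0.5, -0.3, 0.4]
width: 0.0001
gripper_force: 0.0
```

{"name": "move_arm", "arguments": {
  "motion": [
    [0,0,-0.1,0,0,0],
    [0,0,-0.2,0,0,0],
    [0,0,-0.3,0,0,0],
    [0,0,-0.3,0,0,0]
  ]
}}

```text
t: 30.07
eef_pos: [0.4778, 0.1729, 0.0538]
tool_rot: [[-0.099, 0.995, 0.0], [0.995, 0.099, -0.001], [-0.001, 0.0, -1.0]]
force: [-2.1, -0.6, 6.2]
width: -0.0003
gripper_force: 3.2
```

{"name": "move_arm", "arguments": {
  "motion": [
    [0,0,-0.1,0,0,0],
    [0,0,-0.2,0,0,0],
    [0,0,-0.2,0,0,0]
  ]
}}

```text
t: 30.32
eef_pos: [0.478, 0.1729, 0.0533]
tool_rot: [[-0.099, 0.995, 0.001], [0.995, 0.099, -0.002], [-0.002, 0.0, -1.0]]
force: [-6.3, -1.8, 18.8]
width: 0.0002
gripper_force: 9.6
```

{"name": "move_arm", "arguments": {
  "motion": [
    [0,0,2,0,0,0],
    [0,0,5,0,0,0],
    [0,0,9,0,0,0],
    [0,0,12,0,0,0],
    [0,0,14,0,0,0]
  ]
}}

```text
t: 30.73
eef_pos: [0.4789, 0.1737, 0.1944]
tool_rot: [[-0.099, 0.995, 0.004], [0.995, 0.099, 0.001], [0.001, 0.005, -1.0]]
force: [0.7, 1.1, 0.0]
width: -0.0003
gripper_force: 0.0
```

```bash
python3 - <<'E'
from h import *
s=r.sense();print(s['t'],s['eef_pos'],s['tool_rot'].round(3),s['q'].round(2))
h=np.array([-.032,-.1975])
for a in(2.12,1.6,1.2,.8,.4,.2,0):
  x=h[0]+.085*np.cos(a);w=C0+x*X+h[1]*Y;print(a,w.round(4),round(.058+.085*np.sin(a),4))
E
```

```text
30.7333 [0.47890313 0.17366042 0.19444824] [[-0.099  0.995  0.004]
 [ 0.995  0.099  0.001]
 [ 0.001  0.005 -1.   ]] [ 0.23  0.24 -0.76  1.9   0.19  1.07 -0.51]
2.12 [ 0.4458 -0.2187] 0.1305
1.6 [ 0.4874 -0.2144] 0.143
1.2 [ 0.5205 -0.211 ] 0.1372
0.8 [ 0.5488 -0.208 ] 0.119
0.4 [ 0.5678 -0.2061] 0.0911
0.2 [ 0.5728 -0.2056] 0.0749
0 [ 0.5745 -0.2054] 0.058
```

The bar is firm at z = 0.054, which is the sleeve top when home. Next is the hook.

{"name": "move_arm", "arguments": {
  "motion": [
    [-0.6,-3,1,0,0,0.12],
    [-1,-6,1,0,0,0.24],
    [-1.4,-9.5,1,0,0,0.36],
    [-1.7,-13,1,0,0,0.48],
    [-2,-16,1,0,0,0.6]
  ],
  "grip": -0.38
}}

```text
t: 31.15
eef_pos: [0.4581, 0.0173, 0.2013]
tool_rot: [[-0.596, 0.803, 0.001], [0.803, 0.596, -0.001], [-0.001, 0.0, -1.0]]
force: [0.4, 0.1, -0.6]
width: 0.0265
gripper_force: 0.0
```

{"name": "move_arm", "arguments": {
  "motion": [
    [-0.3,-3,0,0,0,0.12],
    [-0.6,-6,0,0,0,0.24],
    [-0.9,-9,0,0,0,0.36],
    [-1.1,-12,0,0,0,0.48],
    [-1.3,-15,0,0,0,0.6]
  ]
}}

```text
t: 31.57
eef_pos: [0.4452, -0.1316, 0.2012]
tool_rot: [[-0.94, 0.341, 0.0], [0.341, 0.94, -0.001], [-0.0, -0.0, -1.0]]
force: [0.7, -0.2, 0.1]
width: 0.0264
gripper_force: 0.0
```

{"name": "move_arm", "arguments": {
  "motion": [
    [0,-2.5,0,0,0,0.12],
    [0,-5,0,0,0,0.24],
    [0,-7.5,0,0,0,0.371],
    [0,-8.2,0,0,0,0.371],
    [0,-8.2,0,0,0,0.371]
  ]
}}

```text
t: 31.98
eef_pos: [0.4451, -0.2142, 0.2008]
tool_rot: [[-1.0, -0.011, -0.0], [-0.011, 1.0, 0.0], [0.0, 0.0, -1.0]]
force: [-0.4, 0.4, 1.2]
width: 0.0265
gripper_force: 0.0
```

```bash
python3 - <<'E'
from h import *
import pickle
s=r.sense();print(s['t'],s['eef_pos'],s['tool_rot'].round(3),s['q'].round(2),s['width'])
c=grab('wrist');pickle.dump(c,open('w6.pkl','wb'))
print(proj(c,[.4458,-.2187,.1305]))
hsv=cv2.cvtColor(c['frame'],cv2.COLOR_RGB2HSV);m=cv2.inRange(hsv,(15,140,60),(30,255,255))
n,l,st,ce=cv2.connectedComponentsWithStats(m)
for i in range(1,n):
    if st[i,4]>150:print(st[i],ce[i].round(1))
E
```

```text
31.9833 [ 0.44513158 -0.21417893  0.20081437] [[-1.    -0.011 -0.   ]
 [-0.011  1.     0.   ]
 [ 0.     0.    -1.   ]] [ 0.93  0.18 -0.63  1.92  0.12  1.07  1.83] 0.026459342252128808
(np.float64(271.45510578080416), np.float64(226.60347173247425))
[148 126  63  43 238] [176.4 144.9]
[266 213  16  30 422] [273.3 227.4]
```

The knob blob at (273,227) agrees with the prediction (271.5,226.6) to about 1 mm, so I grasp it.

{"name": "move_arm", "arguments": {
  "motion": [
    [0.1,-0.4,-1,0,0,0.092],
    [0.1,-0.4,-3,0,0,0.092],
    [0.1,-0.4,-5,0,0,0.092],
    [0.1,-0.4,-7,0,0,0.092],
    [0.1,-0.4,-8.2,0,0,0.092]
  ]
}}

```text
t: 32.45
eef_pos: [0.4459, -0.2135, 0.1175]
tool_rot: [[-0.994, -0.111, -0.002], [-0.111, 0.994, 0.002], [0.002, 0.002, -1.0]]
force: [-1.2, 0.5, 0.5]
width: 0.0267
gripper_force: 0.0
```

{"name": "move_arm", "arguments": {
  "motion": [
    [0,0,0,0,0,0],
    [0,0,0,0,0,0]
  ]
}}

```text
t: 32.62
eef_pos: [0.4468, -0.2148, 0.1191]
tool_rot: [[-0.994, -0.11, -0.001], [-0.11, 0.994, 0.001], [0.0, 0.001, -1.0]]
force: [0.3, 0.5, -0.7]
width: 0.0263
gripper_force: 0.0
```

{"name": "move_arm", "arguments": {
  "motion": [
    [0,0,0,0,0,0],
    [0,0,0,0,0,0],
    [0,0,0,0,0,0],
    [0,0,0,0,0,0]
  ],
  "grip": -1,
  "newtons": 22
}}

```text
t: 32.95
eef_pos: [0.4477, -0.2167, 0.1203]
tool_rot: [[-0.994, -0.108, 0.002], [-0.108, 0.994, -0.001], [-0.002, -0.001, -1.0]]
force: [0.8, -0.9, 3.3]
width: 0.0112
gripper_force: 28.4
```

{"name": "move_arm", "arguments": {
  "motion": [
    [1.27,0.13,0.64,0,0,0],
    [2.5,0.26,1.03,0,0,0],
    [4.16,0.43,1.25,0,0,0],
    [5.84,0.6,1.13,0,0,0],
    [7.47,0.77,0.67,0,0,0]
  ]
}}

```text
t: 33.37
eef_pos: [0.5201, -0.2089, 0.126]
tool_rot: [[-0.994, -0.108, -0.004], [-0.108, 0.994, -0.001], [0.004, -0.0, -1.0]]
force: [-3.2, -0.3, 1.2]
width: 0.011
gripper_force: 26.6
```

{"name": "move_arm", "arguments": {
  "motion": [
    [0,0,0,0,0,0],
    [0,0,0,0,0,0]
  ]
}}

```text
t: 33.53
eef_pos: [0.5216, -0.2087, 0.1256]
tool_rot: [[-0.994, -0.109, 0.0], [-0.109, 0.994, 0.0], [-0.0, 0.0, -1.0]]
force: [1.8, -1.6, -2.5]
width: 0.0115
gripper_force: 26.1
```

{"name": "move_arm", "arguments": {
  "motion": [
    [1.5,0.16,-0.77,0,0,0],
    [2.82,0.29,-1.82,0,0,0],
    [3.92,0.41,-3.12,0,0,0],
    [4.72,0.49,-4.61,0,0,0],
    [5.01,0.52,-5.41,0,0,0]
  ]
}}

```text
t: 33.95
eef_pos: [0.575, -0.203, 0.0731]
tool_rot: [[-0.994, -0.109, 0.007], [-0.109, 0.994, -0.0], [-0.007, -0.001, -1.0]]
force: [4.3, 0.4, 6.1]
width: 0.0114
gripper_force: 33.0
```

{"name": "move_arm", "arguments": {
  "motion": [
    [0,0,0,0,0,0],
    [0,0,0,0,0,0]
  ]
}}

```text
t: 34.12
eef_pos: [0.5747, -0.203, 0.0736]
tool_rot: [[-0.994, -0.109, 0.008], [-0.109, 0.994, 0.0], [-0.008, -0.001, -1.0]]
force: [4.9, -0.4, 1.6]
width: 0.0113
gripper_force: 32.7
```

{"name": "move_arm", "arguments": {
  "motion": [
    [0.2,0.02,-0.6,0,0,0],
    [0.35,0.03,-1.2,0,0,0],
    [0.4,0.04,-1.8,0,0,0],
    [0.45,0.05,-2.3,0,0,0],
    [0.45,0.05,-2.6,0,0,0]
  ]
}}

```text
t: 34.53
eef_pos: [0.5806, -0.2024, 0.0483]
tool_rot: [[-0.994, -0.109, 0.01], [-0.109, 0.994, -0.0], [-0.01, -0.001, -1.0]]
force: [8.0, 0.8, 5.6]
width: 0.0116
gripper_force: 38.8
```

{"name": "move_arm", "arguments": {
  "motion": [
    [0,0,0,0,0,0],
    [0,0,0,0,0,0]
  ]
}}

```text
t: 34.7
eef_pos: [0.5805, -0.2024, 0.0483]
tool_rot: [[-0.994, -0.109, 0.01], [-0.109, 0.994, -0.0], [-0.01, -0.001, -1.0]]
force: [7.2, -0.2, 3.4]
width: 0.0114
gripper_force: 38.6
```

Not at a hard stop yet, so I push on gently.

{"name": "move_arm", "arguments": {
  "motion": [
    [0.2,0,-0.1,0,0,0],
    [0.2,0,-0.2,0,0,0],
    [0.2,0,-0.3,0,0,0],
    [0.2,0,-0.3,0,0,0]
  ]
}}

```text
t: 35.03
eef_pos: [0.5807, -0.2024, 0.0444]
tool_rot: [[-0.994, -0.109, 0.006], [-0.109, 0.994, 0.0], [-0.006, -0.001, -1.0]]
force: [6.2, 1.4, 3.4]
width: 0.0115
gripper_force: 39.3
```

{"name": "move_arm", "arguments": {
  "motion": [
    [0,0,-0.1,0,0,0],
    [0,0,-0.2,0,0,0],
    [0,0,-0.3,0,0,0],
    [0,0,-0.3,0,0,0]
  ]
}}

```text
t: 35.37
eef_pos: [0.5808, -0.2024, 0.0414]
tool_rot: [[-0.994, -0.109, 0.007], [-0.109, 0.994, 0.0], [-0.007, -0.001, -1.0]]
force: [6.8, 1.1, 2.9]
width: 0.0113
gripper_force: 39.8
```

{"name": "move_arm", "arguments": {
  "motion": [
    [0,0,-0.1,0,0,0],
    [0,0,-0.2,0,0,0],
    [0,0,-0.3,0,0,0],
    [0,0,-0.3,0,0,0]
  ]
}}

```text
t: 35.7
eef_pos: [0.5807, -0.2024, 0.0383]
tool_rot: [[-0.994, -0.109, 0.006], [-0.109, 0.994, 0.0], [-0.006, -0.001, -1.0]]
force: [6.9, 0.6, 3.4]
width: 0.0117
gripper_force: 40.3
```

{"name": "move_arm", "arguments": {
  "motion": [
    [0,0,-0.1,0,0,0],
    [0,0,-0.2,0,0,0],
    [0,0,-0.3,0,0,0],
    [0,0,-0.3,0,0,0]
  ]
}}

```text
t: 36.03
eef_pos: [0.5806, -0.2024, 0.0353]
tool_rot: [[-0.994, -0.109, 0.006], [-0.109, 0.994, 0.0], [-0.006, -0.001, -1.0]]
force: [5.8, 1.5, 4.0]
width: 0.0117
gripper_force: 40.8
```

{"name": "move_arm", "arguments": {
  "motion": [
    [0,0,-0.1,0,0,0],
    [0,0,-0.2,0,0,0],
    [0,0,-0.3,0,0,0],
    [0,0,-0.3,0,0,0]
  ]
}}

```text
t: 36.37
eef_pos: [0.5804, -0.2024, 0.0321]
tool_rot: [[-0.994, -0.109, 0.006], [-0.109, 0.994, 0.0], [-0.006, -0.0, -1.0]]
force: [6.4, 0.8, 2.9]
width: 0.0115
gripper_force: 41.3
```

{"name": "move_arm", "arguments": {
  "motion": [
    [0,0,0,0,0,0],
    [0,0,0,0,0,0],
    [0,0,0,0,0,0],
    [0,0,1.5,0,0,0],
    [0,0,4,0,0,0]
  ],
  "grip": -0.38
}}

```text
t: 36.78
eef_pos: [0.5738, -0.2024, 0.0676]
tool_rot: [[-0.994, -0.109, -0.009], [-0.109, 0.994, 0.002], [0.009, 0.003, -1.0]]
force: [0.4, 0.4, 0.4]
width: 0.0259
gripper_force: 0.0
```

{"name": "move_arm", "arguments": {
  "motion": [
    [0,0,2,0,0,0],
    [0,0,4,0,0,0],
    [0,0,4,0,0,0],
    [0,0,4,0,0,0],
    [0,0,4,0,0,0]
  ]
}}

```text
t: 37.2
eef_pos: [0.5765, -0.2029, 0.1095]
tool_rot: [[-0.994, -0.109, -0.003], [-0.109, 0.994, 0.0], [0.003, 0.001, -1.0]]
force: [0.7, -0.5, -1.1]
width: 0.0266
gripper_force: 0.0
```

```bash
python3 - <<'E'
from h import *
import pickle
s=r.sense();print(s['t'],s['eef_pos'],s['width'])
c=grab('wrist');pickle.dump(c,open('w7.pkl','wb'))
print([np.round(proj(c,[.5745,-.2054,z])) for z in(.04,.058,.07)])
hsv=cv2.cvtColor(c['frame'],cv2.COLOR_RGB2HSV);m=cv2.inRange(hsv,(15,140,60),(30,255,255))
n,l,st,ce=cv2.connectedComponentsWithStats(m)
for i in range(1,n):
    if st[i,4]>100:print(st[i],ce[i].round(1))
E
```

```text
37.2 [ 0.57647829 -0.20289933  0.10950662] 0.02657215324655246
[array([274., 224.]), array([274., 233.]), array([274., 240.])]
[252   4  21  18 124] [261.7  12.8]
[268 217  21  35 551] [277.4 235. ]
```

{"name": "move_arm", "arguments": {
  "motion": [
    [0,0,-0.5,0,0,0],
    [0,0,-1,0,0,0],
    [0,0,-1.5,0,0,0],
    [0,0,-2,0,0,0],
    [0,0,-2,0,0,0]
  ],
  "grip": -1
}}

```text
t: 37.67
eef_pos: [0.5768, -0.2025, 0.0888]
tool_rot: [[-0.994, -0.109, -0.003], [-0.109, 0.994, 0.001], [0.003, 0.001, -1.0]]
force: [-0.5, 0.7, -0.7]
width: -0.0001
gripper_force: 0.0
```

{"name": "move_arm", "arguments": {
  "motion": [
    [0,0,-0.3,0,0,0],
    [0,0,-0.6,0,0,0],
    [0,0,-0.9,0,0,0],
    [0,0,-1.2,0,0,0],
    [0,0,-1.2,0,0,0]
  ]
}}

```text
t: 38.08
eef_pos: [0.5775, -0.2027, 0.078]
tool_rot: [[-0.994, -0.109, -0.001], [-0.109, 0.994, 0.0], [0.001, 0.0, -1.0]]
force: [0.3, -0.5, 0.1]
width: -0.0002
gripper_force: 0.0
```

{"name": "move_arm", "arguments": {
  "motion": [
    [0,0,-0.2,0,0,0],
    [0,0,-0.4,0,0,0],
    [0,0,-0.6,0,0,0],
    [0,0,-0.6,0,0,0]
  ]
}}

```text
t: 38.42
eef_pos: [0.5777, -0.2027, 0.0723]
tool_rot: [[-0.994, -0.109, -0.001], [-0.109, 0.994, 0.0], [0.001, 0.0, -1.0]]
force: [0.2, 0.2, 0.4]
width: 0.0002
gripper_force: 0.0
```

{"name": "move_arm", "arguments": {
  "motion": [
    [0,0,-0.2,0,0,0],
    [0,0,-0.4,0,0,0],
    [0,0,-0.4,0,0,0]
  ]
}}

```text
t: 38.67
eef_pos: [0.5784, -0.2028, 0.0699]
tool_rot: [[-0.994, -0.109, 0.0], [-0.109, 0.994, -0.001], [-0.0, -0.001, -1.0]]
force: [-1.5, -0.2, 6.0]
width: -0.0004
gripper_force: 2.8
```

{"name": "move_arm", "arguments": {
  "motion": [
    [0,0,-0.1,0,0,0],
    [0,0,-0.2,0,0,0],
    [0,0,-0.2,0,0,0]
  ]
}}

```text
t: 38.92
eef_pos: [0.5785, -0.2029, 0.0694]
tool_rot: [[-0.994, -0.109, 0.0], [-0.109, 0.994, -0.001], [-0.0, -0.001, -1.0]]
force: [-4.6, 1.0, 16.3]
width: 0.0001
gripper_force: 7.6
```

Firm contact at z = 0.070 means the knob is fully down. I retreat and take a last look.

{"name": "move_arm", "arguments": {
  "motion": [
    [0,0,2,0,0,0],
    [0,0,5,0,0,0],
    [0,0,9,0,0,0],
    [0,0,13,0,0,0],
    [0,0,17,0,0,0]
  ]
}}

```text
t: 39.33
eef_pos: [0.5776, -0.2026, 0.2383]
tool_rot: [[-0.994, -0.109, -0.0], [-0.109, 0.994, 0.0], [0.0, 0.0, -1.0]]
force: [-0.1, -0.3, -0.3]
width: 0.0003
gripper_force: 0.0
```

{"name": "move_arm", "arguments": {
  "motion": [
    [-3,-2,0,0,0,0],
    [-6,-5,0,0,0,0],
    [-9,-8,0,0,0,0],
    [-11,-11,0,0,0,0],
    [-12,-15,0,0,0,0]
  ]
}}

```text
t: 39.75
eef_pos: [0.4551, -0.3527, 0.2372]
tool_rot: [[-0.994, -0.11, -0.002], [-0.11, 0.994, -0.001], [0.002, -0.0, -1.0]]
force: [1.0, 0.1, -0.0]
width: -0.0
gripper_force: 0.0
```

{"name": "move_arm", "arguments": {
  "motion": [
    [-3,-3,0,0,0,0],
    [-6,-6,0,0,0,0],
    [-8,-9,0,0,0,0],
    [-8,-9,0,0,0,0]
  ]
}}

```text
t: 40.08
eef_pos: [0.3699, -0.4513, 0.2361]
tool_rot: [[-0.995, -0.095, -0.005], [-0.095, 0.995, -0.004], [0.005, -0.004, -1.0]]
force: [-1.3, -1.4, -1.1]
width: -0.0
gripper_force: 0.0
```

```bash
python3 - <<'E'
from h import *
c=grab('top');f=c['frame'][:,:,::-1]
a=cv2.resize(f[165:275,210:410],(800,440),interpolation=cv2.INTER_CUBIC);b=cv2.resize(f[70:330,80:510],(265,160))
d=cv2.resize(grab('wrist')['frame'][:,:,::-1],(265,160));e=cv2.resize(grab('scene')['frame'][:,:,::-1],(270,160))
cv2.imwrite('pics/fin.png',np.vstack([a,np.hstack([b,d,e])]))
E
```

```text
(no output)
```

View pics/fin.png

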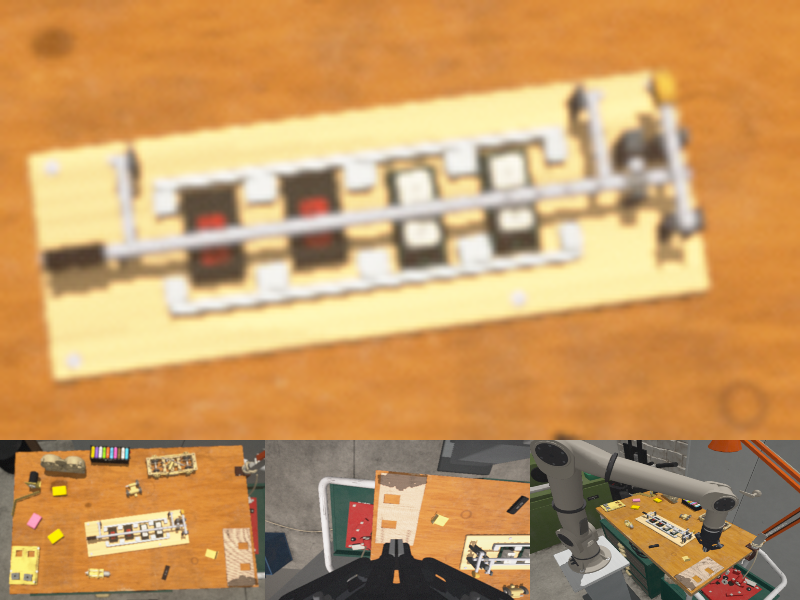

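The last picture shows all four parts in their bays, at columns 212, 315, 417 and 510. The bar lies across them, and the hook is over the bar's right end with its knob at (665,85). I hand the job in.

```bash
python3 -c "
from plant import r
print(r.close_job())"
```

```text
the job is handed in; nothing more can be done
None
```

I put both receivers and both relay boards into the rack, one to a bay, then snapped the keeper bar home and swung the hook down into its catch; the job was handed in at about 40 s, with no verdict returned.

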